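Load the lathe's tool carrier and lock it

TASK

Push the square-bored clamp key from the tray fully home on the carrier's square lock shaft and turn it anticlockwise (from above) to its stop to unlock; then seat every tool holder lying on the bench, flat and fully down on its pad, on the pair of dowel pins whose spacing matches its two holes (the key may stay on meanwhile). Only then lock again by turning the shaft clockwise to its stop with the key, and put the key back standing upright in its tray, leaving the bottle, the nose piece and the bar end where they are.

Things in the scene. Friction and masses are not known exactly. Their poses are not given: they have to be found in the camera images.
- holder_short_grip (a point): short tool holder: aluminium plate 90 x 46 x 12 mm with a steel block 36 (along x) x 24 (along y) x 44 mm high on its middle, and two 12 mm through holes on its long centre line, 60 mm apart, one at each end. This point: centre of the block, 34 mm above the plate's underside, midway between the holes. x: along the plate; z: up. Either way round fits. 0.35 kg. May be absent (None).
- holder_short: the short tool holder as a whole; origin at the centre of its plate's underside, axes as its grip point's
- pins_short_seat (a point): seat of the short holder: fixed dark pad 150 x 66 mm on the carrier with two upright steel dowel pins, diameter 10, height 17 (top 5 tapered), 60 mm apart. This point: pad's top face, midway between the pins; x: through both pins; z: up. A seated holder's block centre is 34 mm above it. The order of the pads varies; neighbours are 75 mm apart.
- holder_mid_grip (a point): mid tool holder: aluminium plate 110 x 46 x 12 mm with a steel block 36 (along x) x 24 (along y) x 44 mm high on its middle, and two 12 mm through holes on its long centre line, 80 mm apart, one at each end. This point: centre of the block, 34 mm above the plate's underside, midway between the holes. x: along the plate; z: up. Either way round fits. 0.35 kg. May be absent (None).
- holder_mid: the mid tool holder as a whole; origin at the centre of its plate's underside, axes as its grip point's
- pins_mid_seat (a point): seat of the mid holder: fixed dark pad 150 x 66 mm on the carrier with two upright steel dowel pins, diameter 10, height 17 (top 5 tapered), 80 mm apart. This point: pad's top face, midway between the pins; x: through both pins; z: up. A seated holder's block centre is 34 mm above it. The order of the pads varies; neighbours are 75 mm apart.
- holder_long_grip (a point): long tool holder: aluminium plate 130 x 46 x 12 mm with a steel block 36 (along x) x 24 (along y) x 44 mm high on its middle, and two 12 mm through holes on its long centre line, 100 mm apart, one at each end. This point: centre of the block, 34 mm above the plate's underside, midway between the holes. x: along the plate; z: up. Either way round fits. 0.35 kg. May be absent (None).
- holder_long: the long tool holder as a whole; origin at the centre of its plate's underside, axes as its grip point's
- pins_long_seat (a point): seat of the long holder: fixed dark pad 150 x 66 mm on the carrier with two upright steel dowel pins, diameter 10, height 17 (top 5 tapered), 100 mm apart. This point: pad's top face, midway between the pins; x: through both pins; z: up. A seated holder's block centre is 34 mm above it. The order of the pads varies; neighbours are 75 mm apart.
- key: the clamp key as a whole; origin at the centre of the hub's underside, axes as its grip point's. In the underside is a square bore 20 x 20 mm, 28 mm deep, its flats parallel to the key's x and y. 0.4 kg.
- key_grip (a point): clamp key, standing in the tray: dark square hub 48 x 48 x 34 mm, and on its top a steel bar 80 (along x) x 18 (along y) x 44 mm high to hold and turn it by. This point: centre of the bar, 56 mm above the hub's underside and 22 mm above the hub's top. x: along the bar; z: up.
- lock_foot (a point): foot of the lock shaft: an upright 18 x 18 mm square steel shaft (21 mm square part, then a 5 mm cone) on a round collar 52 mm across. This point: shaft axis, collar's top; x and y parallel to the flats, turning with them; z: up. A key fully home stands on the collar, its grip point 56 mm above this. 105 mm from the nearest pad's middle.
- lock (a joint): angle of the lock shaft, rad: grows as it is turned clockwise seen from above, from 0 (open) to a hard stop at 1.2 (locked). It starts at or near locked, stays where it is left and takes about 0.12 N m to turn; the key has up to 0.12 rad of play on it.
- carrier: the tool carrier, fixed: white casting 170 (along x) x 345 (along y) x 22 mm, with the three pads in a row along its y and the lock shaft at its -y end; origin on its underside, 135 mm (along y) from the lock shaft's axis
- tray: key tray, fixed: grey open box 140 x 140 x 20 mm, walls and floor 5 mm; origin at the centre of its underside. A key standing in it has its grip point 61 mm above this origin.
- oiler: bystander: white plastic bottle 60 mm across and 160 mm high, origin at its foot
- spindle_nose: bystander: turned steel nose piece 84 mm across and 90 mm high, origin at its foot
- bar_end: bystander: steel bar end 44 mm thick and 110 mm long, lying; origin below its middle
Not all that is in view belongs to the job. Leave any pink or yellow look-alike of the holder_long alone.

How it is judged:
On the way, in this order (a step that is already met when the one before it is completed fails the run):
1. the key is fully home on the lock shaft, still locked (horizontal distance between key_grip and lock_foot below 0.004 m and z of key_grip in the frame of lock_foot below 0.06 m and angle between key_grip's own z axis and vertical below 0.06 rad and value of joint lock above 0.75 rad), for 0.2 s.
2. the shaft has been turned back to open with the key on it (horizontal distance between key_grip and lock_foot below 0.004 m and z of key_grip in the frame of lock_foot below 0.06 m and angle between key_grip's own z axis and vertical below 0.06 rad and value of joint lock below 0.15 rad), for 0.2 s.
3. every tool holder present is fully down on its own pair of pins, the lock still open (horizontal distance between holder_short_grip and pins_short_seat below 0.004 m and z of holder_short_grip in the frame of pins_short_seat between 0.03 and 0.0375 m and angle between the x axis of holder_short_grip and the x axis of pins_short_seat, either way round below 0.06 rad and angle between each of holder_short_grip, holder_mid_grip, holder_long_grip's own z axis and vertical below 0.05 rad and horizontal distance between holder_mid_grip and pins_mid_seat below 0.004 m and z of holder_mid_grip in the frame of pins_mid_seat between 0.03 and 0.0375 m and angle between the x axis of holder_mid_grip and the x axis of pins_mid_seat, either way round below 0.06 rad and horizontal distance between holder_long_grip and pins_long_seat below 0.004 m and z of holder_long_grip in the frame of pins_long_seat between 0.03 and 0.0375 m and angle between the x axis of holder_long_grip and the x axis of pins_long_seat, either way round below 0.06 rad and value of joint lock below 0.35 rad), for 0.2 s.
4. the shaft has been turned to its locked stop with the key on it (horizontal distance between key_grip and lock_foot below 0.004 m and z of key_grip in the frame of lock_foot below 0.06 m and angle between key_grip's own z axis and vertical below 0.06 rad and value of joint lock above 1.05 rad), for 0.2 s.
At the end, for the whole second after the job is handed in: every holder present is on its own pins (within 4 mm, block centre 30 to 37.5 mm above the seat, level within 0.05 rad), the lock stands at more than 1.05 rad, the key stands upright (within 0.1 rad) in the tray (within 50 mm of its middle each way), and all are at rest (horizontal distance between holder_short_grip and pins_short_seat below 0.004 m and z of holder_short_grip in the frame of pins_short_seat between 0.03 and 0.0375 m and angle between the x axis of holder_short_grip and the x axis of pins_short_seat, either way round below 0.06 rad and angle between each of holder_short_grip, holder_mid_grip, holder_long_grip's own z axis and vertical below 0.05 rad and horizontal distance between holder_mid_grip and pins_mid_seat below 0.004 m and z of holder_mid_grip in the frame of pins_mid_seat between 0.03 and 0.0375 m and angle between the x axis of holder_mid_grip and the x axis of pins_mid_seat, either way round below 0.06 rad and horizontal distance between holder_long_grip and pins_long_seat below 0.004 m and z of holder_long_grip in the frame of pins_long_seat between 0.03 and 0.0375 m and angle between the x axis of holder_long_grip and the x axis of pins_long_seat, either way round below 0.06 rad and linear speed of each of holder_short, holder_mid, holder_long, key below 0.01 m/s and x of key_grip in the frame of tray between -0.05 and 0.05 m and y of key_grip in the frame of tray between -0.05 and 0.05 m and z of key_grip in the frame of tray below 0.066 m and angle between key_grip's own z axis and vertical below 0.1 rad and value of joint lock above 1.05 rad); the robot touches nothing.
It fails at once if the bottle is pushed more than 30 mm from its place (distance of oiler from where it was at the start of the episode above 0.03 m).
It fails at once if the nose piece is pushed more than 30 mm from its place (distance of spindle_nose from where it was at the start of the episode above 0.03 m).
It fails at once if the bar end is pushed more than 30 mm from its place (distance of bar_end from where it was at the start of the episode above 0.03 m).
Of holder_short, holder_mid, holder_long only 2 to 3 are there at a start; the rules pass over those that are not, and their reading is None.
At some moment in a run one of holder_short, holder_mid, holder_long may be knocked a few centimetres aside while the robot is not near it.
Once in a run the grip may slacken for a moment while it holds something.
It also fails if it takes over 210 s, if anything falls off the work surface, if the arm or the gripper's body presses on something with over 40 N, if the wrist force passes 120 N, or if a joint passes its speed limit or range.

ROBOT

A 6-joint arm with a two-finger parallel gripper is mounted at the origin on the work surface. World frame = base frame: x ahead of the robot, y to its left, z up, the work surface at z = 0. Lengths are in m, angles in rad, forces in N, time in s.
With the tool pointing down it reaches from about 0.3 to 0.75 m from the base axis. Payload 8.5 kg.
Tool frame: the origin (TCP) lies at the very end of the fingers, on their centre line; the grasp point (between the pads) lies env.hold_point_z behind it (env.hold_point_z is the distance from the TCP to the grasp point, in m); y points along the fingers, x is the direction in which the jaws open and shut, and the axes are right-handed (so a half turn about y gives the same grasp; the last joint's range is limited). The gripper opens to 88 mm and grips with 3 to 60 N. Pads are 18 mm wide; open, the fingers measure 123 mm over their backs; the gripper's body (75 mm by 187 mm) begins 45 mm behind the grasp point.
Start: joints at [-1.348, 0.381, 1.297, -0, 1.464, -0.215], TCP at [0.233, -0.498, 0.239] pointing down, gripper open.
Joint ranges: [-3.11, 3.11], [-0.89, 2.33], [0.22, 2.48], [-1.42, 4.56], [0.17, 2.85], [-2.88, 2.88]. Speed limits (rad/s): [2.39, 2.39, 3.14, 3.14, 3.14, 3.14].

INTERFACE

Orientations are given as a 3x3 rotation matrix whose columns are the frame's x, y, z axes.
In Python, from plant import env gives the robot as it stands. The module is installed in compiled form; this text tells all that it offers.
- The arm moves only by the tool send_rows, never from a script. Its argument "motion" is a list of rows, each an object of numbers: "x", "y", "z": the shift along the tool's x, y, z in m; "rx", "ry", "rz": the turn, a rotation vector about the tool's x, y, z in rad. A call has 1 to 8 rows; each row shifts and turns the commanded pose from where the row before left it, along the tool's axes as they then stand; what a row does not reach is not made up. A row lasts 1/8 s, in which the tool goes at most 62.5 mm and 10.7 degrees, less where a joint would pass 70% of its speed; a pose out of reach is approached as far as the arm can. A call is refused whole if a number of a shift passes 0.0625 or a number of a turn 0.188, either way. A call with a gripper value outside its range is refused whole. "fingers" is the finger opening in m, from 0 to 0.0881, set as the call begins (left out, the last holds). The fingers move at their own pace and stop on an object; "grip_force" is the grip in N (left out, the last holds). Time passes only in rows, so rows that do not move let the fingers close. It gives the time, the measured TCP pose, the force and the opening at its end, in the units of the state.
- env.observe(): the state, without advancing time (a new reading comes with each control period).
- env.read_camera(name): name is "scene" or "top" or "wrist"; returns the picture (384x512x3 uint8, red, green, blue); there is no depth.
- env.calibration(name): a dict with "intrinsics" (3x3 intrinsics, pixels), "k1" (the pictures are not rectified: a ray, as slopes to the right and down, at radius r is drawn at 1 + k1 r^2 times it, then the intrinsics apply), "R" (3x3) and "t" (3): a world point X has camera coordinates R X + t. Camera axes: x right, y down, z forward; pixel columns grow to the right and rows downward; lengths in m; the calibration is good to about 2 mm. A picture is of the moment at which its call begins: read the wrist's pose just before it. calibration takes no time and is no camera call; for the wrist camera it gives the pose at the moment of the call.
- env.sign_off(): hands the job in, once; it reports no verdict.
The state is a dict: "time_s": time; "joint_positions": joint angles; "qd": joint speeds; "tau": joint torques, N m; "ee_pos": TCP position; "tcp_rot": TCP orientation; "wrist_force": force on the tool from outside, world axes, zero at the start; "wrist_torque": the same for the moment, N m; "finger_gap": finger opening in m.
Only numpy, scipy, OpenCV 4.12 (cv2) and the standard library are available. Lean on these libraries where they do the work, as an engineer would, in place of code of your own. Each camera call takes 0.05 s, during which the arm holds its last target.

## Working session

There is one attempt and no reset: what is moved stays moved. The work goes in short steps, Python scripts to look and compute and a tool call to move; the robot and the scene stay as the last step left them, time stands still between calls to the robot, and variables do not carry over. Pictures are saved under pics/ and viewed, and the job is handed in when it is done.

Besides the shell and the picture viewer there is one more tool, called after ">>>" by a JSON object that holds its "fn" and its "kwargs". send_rows: Moves the arm, as the interface text tells. Its arguments: {"type":"object","properties":{"motion":{"type":"array"},"fingers":{"type":"number"},"grip_force":{"type":"number"}},"required":["motion"]}

```bash
mkdir -p pics; cat > h.py <<'E'
import numpy as np, cv2
from plant import env
def snap(name,fn):
    c=env.calibration(name); im=env.read_camera(name); cv2.imwrite('pics/'+fn,im[:,:,::-1]); return im,c
def proj(c,X):
    X=np.atleast_2d(X); p=X@np.array(c['R']).T+np.array(c['t']); s=p[:,:2]/p[:,2:]; r2=(s**2).sum(1,keepdims=True)
    s=s*(1+c['k1']*r2); K=np.array(c['intrinsics']); return s@K[:2,:2].T+K[:2,2]
def ray(c,uv):
    K=np.array(c['intrinsics']); d=np.linalg.solve(K[:2,:2],np.array(uv,float)-K[:2,2]); s=d.copy()
    for _ in range(20): s=d/(1+c['k1']*(s@s))
    R=np.array(c['R']); return -R.T@np.array(c['t']), R.T@np.array([s[0],s[1],1])
def at(c,uv,z):
    o,d=ray(c,uv); return o+d*(z-o[2])/d[2]
E
python3 - <<'E'
from h import *
o=env.observe(); print(o); print(env.hold_point_z)
for n in('scene','top','wrist'):
    im,c=snap(n,n+'0.png'); print(n,c)
    cv2.imwrite('pics/%s0b.png'%n,cv2.resize(im[:,:,::-1],(800,600),interpolation=cv2.INTER_CUBIC))
E
```

```text
{'time_s': 0.0, 'joint_positions': array([-1.34827856e+00,  3.81214253e-01,  1.29823704e+00, -6.11149113e-06,
        1.46361098e+00, -2.15291025e-01]), 'qd': array([-0.00068545, -0.00056594,  0.00143711,  0.00042422, -0.00031089,
       -0.00095129]), 'tau': array([ 2.19356021e-03, -4.37927771e+01, -2.24557650e+01,  7.14755268e-02,
        3.51670536e-02, -1.09405773e-04]), 'ee_pos': array([ 0.23311461, -0.49785062,  0.23813597]), 'tcp_rot': array([[ 4.23956303e-01, -3.30251128e-04,  9.05682585e-01],
       [-9.05681505e-01,  1.43204518e-03,  4.23956319e-01],
       [-1.43699043e-03, -9.99998920e-01,  3.08022242e-04]]), 'wrist_force': array([-0.55932587, -0.40241452, -0.38720747]), 'wrist_torque': array([ 0.02465649, -0.03781382,  0.03238836]), 'finger_gap': 0.0881315747191863}
0.0187
scene {'intrinsics': array([[473.94877682,   0.        , 261.21036262],
       [  0.        , 473.94877682, 187.83376116],
       [  0.        ,   0.        ,   1.        ]]), 'k1': -0.09966840583009479, 'R': array([[-0.30299964,  0.95292246,  0.01140197],
       [ 0.73659724,  0.24177272, -0.63164109]
[... 250 characters left out ...]
0.        ,   1.        ]]), 'k1': -0.1888901795394054, 'R': array([[-0.01466485, -0.99972379, -0.01836553],
       [-0.99249474,  0.01678404, -0.12113004],
       [ 0.12140483,  0.01645134, -0.99246673]]), 't': array([0.08396691, 0.52531954, 1.77401915])}
wrist {'intrinsics': array([[300.93495639,   0.        , 255.0788428 ],
       [  0.        , 300.93495639, 190.21568129],
       [  0.        ,   0.        ,   1.        ]]), 'k1': 0.020729440224131656, 'R': array([[ 4.23845481e-01, -9.05734446e-01, -3.49160222e-04],
       [-8.68306735e-01, -4.06440505e-01,  2.84340516e-01],
       [-2.57678913e-01, -1.20213265e-01, -9.58723291e-01]]), 't': array([-0.55015886, -0.03932712,  0.38995846])}
```

View pics/top0b.png

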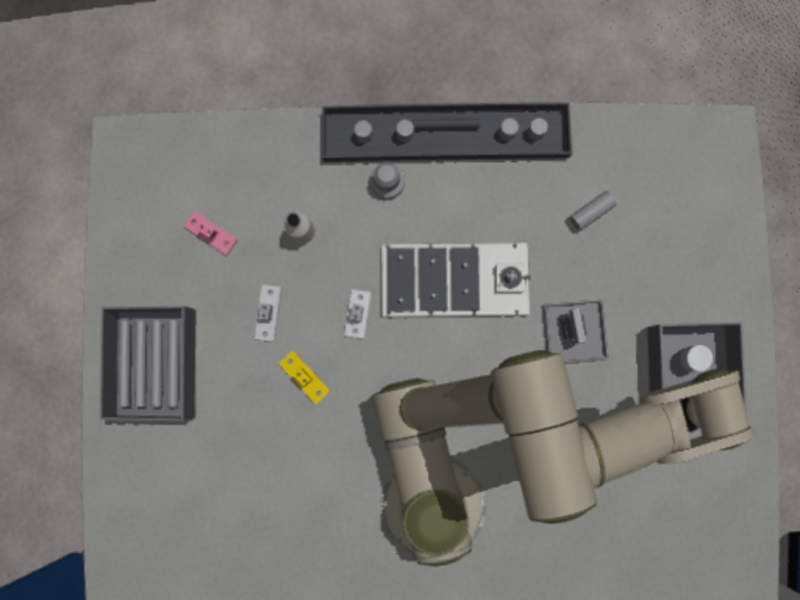

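View pics/scene0b.png

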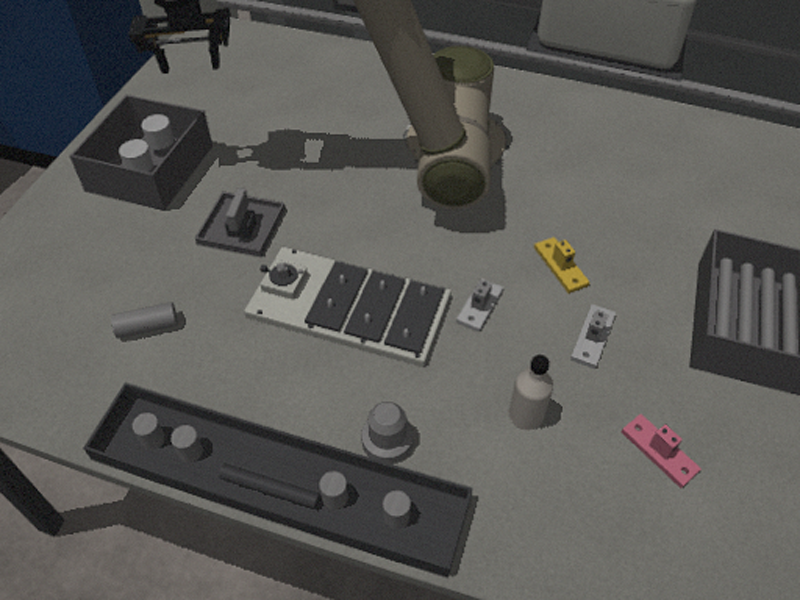

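View pics/wrist0b.png

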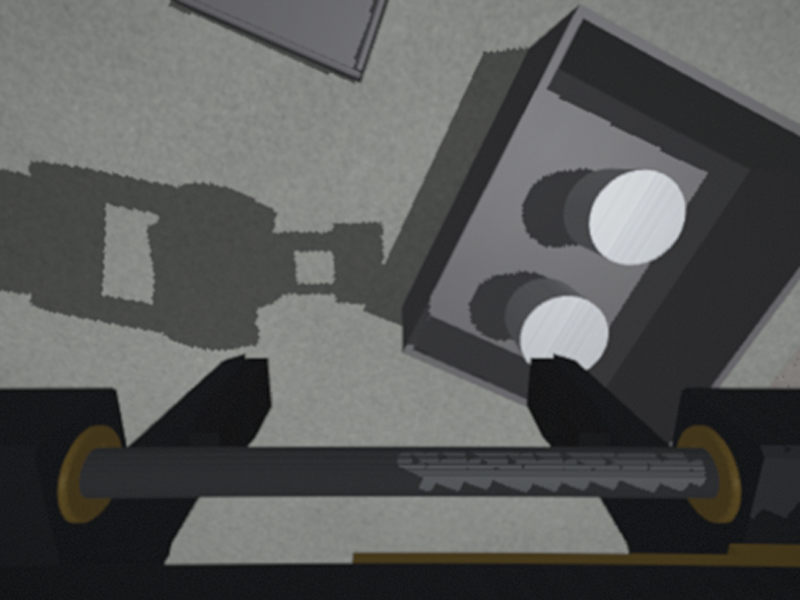

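Candidates in top view (800x600 pixels):
- Grey holders at (267,313) and (357,313), which are the ones wanted.
- Yellow look-alike at (304,377) and pink look-alike at (210,233), to be left alone.
- Key in the tray at (574,328) and carrier at (455,280).
- Bottle at (297,225), nose piece at (387,180) and bar end at (592,210).

Next, close crops.

```bash
python3 - <<'E'
import cv2
im=cv2.imread('pics/top0.png')
cv2.imwrite('pics/t_a.png',cv2.resize(im[140:250,150:260],(800,800))[:600])
cv2.imwrite('pics/t_c.png',cv2.resize(im[145:245,235:400],None,fx=4.8,fy=4.8,interpolation=cv2.INTER_CUBIC))
im=cv2.imread('pics/scene0.png')
cv2.imwrite('pics/s_c.png',cv2.resize(im[110:240,120:290],None,fx=4.6,fy=4.6,interpolation=cv2.INTER_CUBIC))
cv2.imwrite('pics/s_a.png',cv2.resize(im[160:250,280:410],None,fx=6,fy=6,interpolation=cv2.INTER_CUBIC))
E
```

```text
(no output)
```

View pics/t_a.png

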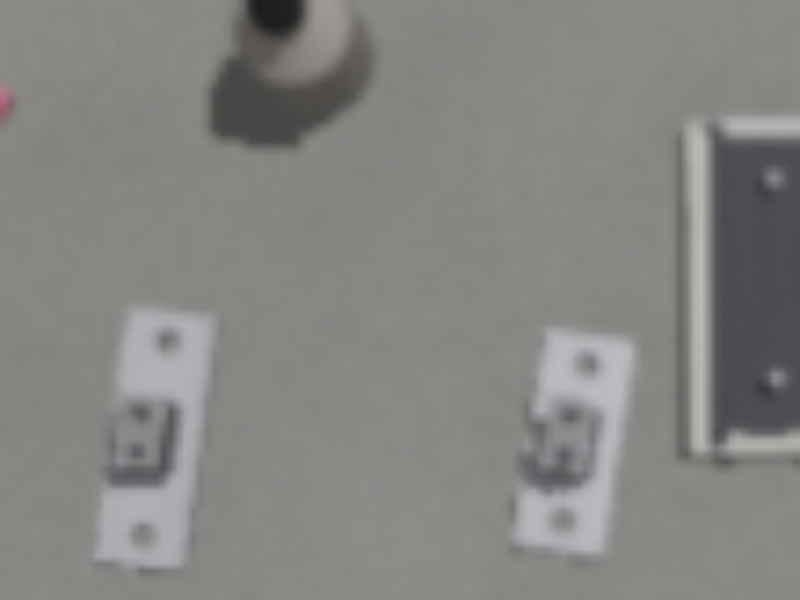

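View pics/t_c.png

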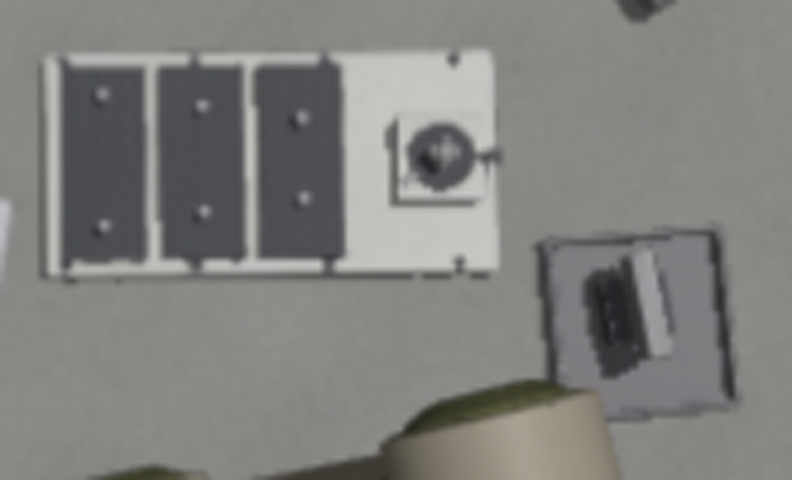

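View pics/s_c.png

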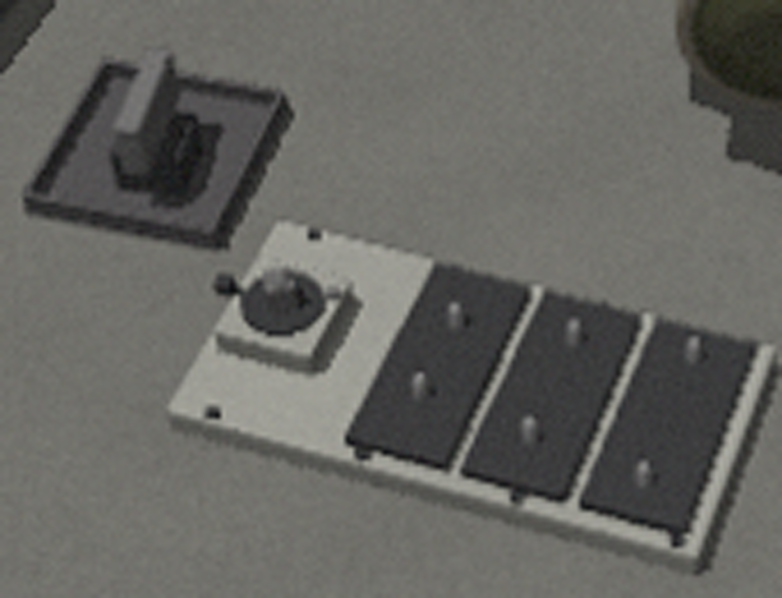

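View pics/s_a.png

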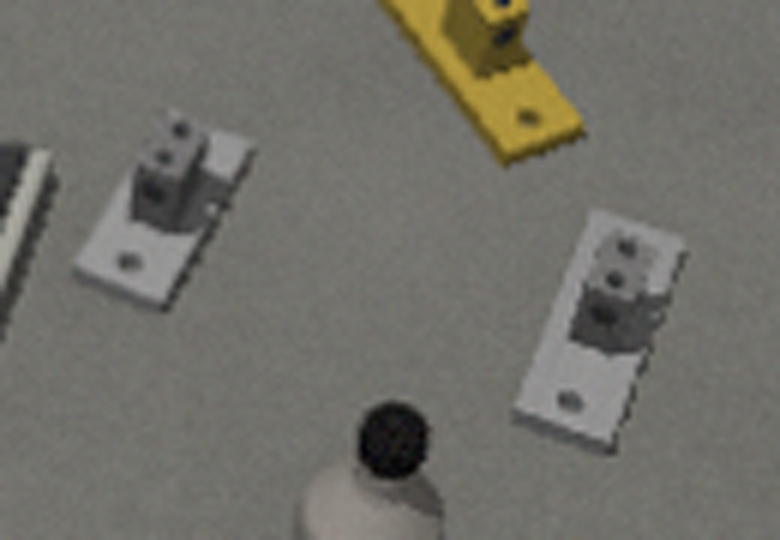

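```bash
python3 - <<'E'
from h import *
c=env.calibration('top'); s=env.calibration('scene')
def a(p): return (p[0]/7.2727+150-.5+.07,p[1]/7.2727+140-.5+.07)
def t(p): return (p[0]/4.8+235-.4,p[1]/4.8+145-.4)
def sc(p): return (p[0]/4.6+120-.4,p[1]/4.6+110-.4)
def sa(p): return (p[0]/6+280-.4,p[1]/6+160-.4)
for n,P in dict(H1=[(168,340),(143,535)],H2=[(588,364),(562,520)]).items():
    q=[at(c,a(p),.012) for p in P]; d=q[0]-q[1]; print(n,q[0],q[1],np.linalg.norm(d),'mid',(q[0]+q[1])/2,'yaw',np.arctan2(d[1],d[0]))
print('scene holes',at(s,sa((130,262)),.012),at(s,sa((570,402)),.012))
def tri(p,q):
    o1,d1=ray(c,t(p));o2,d2=ray(s,sc(q))
    A=np.stack([d1,-d2],1);k,*_=np.linalg.lstsq(A,o2-o1,rcond=None)
    return (o1+d1*k[0]+o2+d2*k[1])/2, np.linalg.norm(o1+d1*k[0]-o2-d2*k[1])
for n,p,q in [('L+',(102,92),(695,340)),('L-',(105,225),(643,463)),('M+',(203,103),(574,323)),('M-',(205,210),(530,420)),('S+',(302,116),(456,306)),('S-',(305,196),(420,376))]:
    pass
for n,p,q in [('L+',(102,92),(643,463)),('L-',(105,225),(695,340)),('M+',(203,103),(530,420)),('M-',(205,210),(574,323)),('S+',(302,116),(420,376)),('S-',(305,196),(456,306)),('lock',(441,150),(280,275)),('bartop far',(644,252),(125,130)),('bartop near',(662,352),(155,58))]:
    print(n,tri(p,q))
E
```

```text
H1 [0.50637027 0.37715363 0.012     ] [0.4070754  0.38974483 0.012     ] 0.1000900050464941 mid [0.45672283 0.38344923 0.012     ] yaw -0.12613298768658376
H2 [0.49071774 0.16254152 0.012     ] [0.41193772 0.17643197 0.012     ] 0.07999522442796644 mid [0.45132773 0.16948675 0.012     ] yaw -0.1745255843072656
scene holes [0.49002934 0.16229548 0.012     ] [0.50553938 0.37641988 0.012     ]
L+ (array([0.57925888, 0.06609202, 0.05273665]), np.float64(0.0019513662227718211))
L- (array([0.47852365, 0.06640641, 0.05100429]), np.float64(0.0001436032632930067))
M+ (array([ 0.56947869, -0.00894218,  0.05187245]), np.float64(0.0001688815783052807))
M- (array([ 0.48862743, -0.00884346,  0.05078688]), np.float64(0.00020909297163016293))
S+ (array([ 0.55845218, -0.08354668,  0.05183534]), np.float64(0.0007648449392785197))
S- (array([ 0.49791286, -0.08390311,  0.0499955 ]), np.float64(0.00025962445592696493))
lock (array([ 0.52824259, -0.18543588,  0.07596104]), np.float64(0.0027002847730663733))
bartop far (array([ 0.44848007, -0.33227781,  0.08145394]), np.float64(0.00022522424042008987))
bartop near (array([ 0.37509806, -0.34563872,  0.07618293]), np.float64(0.002887493743783022))
```

```bash
cat >> h.py <<'E'
def plan(pos=None,psi=None,n=None):
    """rows to go from current pose to TCP pos, tool-x yaw psi"""
    o=env.observe(); p=np.array(o['ee_pos']); R=np.array(o['tcp_rot']); ps=np.arctan2(R[1,0],R[0,0])
    pos=p if pos is None else np.array(pos); psi=ps if psi is None else psi
    D=pos-p; a=-(psi-ps); 
    m=n or int(max(np.ceil(abs(a)/.18),np.ceil(np.linalg.norm(D)/.055),1))
    print('pose',p.round(4),'psi',round(ps,4),'ydown',R[:,1].round(4),'D',D.round(4),'ry tot',round(a,4),'rows',m)
    for i in range(m):
        q=ps-a/m*i; x=np.array([np.cos(q),np.sin(q),0]);z=np.array([-np.sin(q),np.cos(q),0]);d=D/m
        print({'x':round(d@x,4),'y':round(-d[2],4),'z':round(d@z,4),'ry':round(a/m,4)})
E
python3 - <<'E'
from h import *
c=env.calibration('wrist'); o=env.observe(); R=np.array(o['tcp_rot'])
C=-np.array(c['R']).T@c['t']; print('cam in tool',R.T@(C-o['ee_pos'])); print('fwd in tool',R.T@np.array(c['R'])[2], 'right',R.T@np.array(c['R'])[0])
print(proj(c,o['ee_pos']))
plan([0.412-.05,-0.34-.0,0.25],-1.39)
E
```

```text
cam in tool [ 0.00036228 -0.14660708  0.0731088 ]
fwd in tool [ 7.81528406e-04  9.58648627e-01 -2.84591283e-01] right [ 9.99999636e-01 -8.46385306e-04 -1.04915334e-04]
[[254.18545054 243.14890968]]
pose [ 0.2331 -0.4979  0.2383] psi -1.133 ydown [-2.e-04  1.e-03 -1.e+00] D [0.1289 0.1579 0.0117] ry tot 0.257 rows 4
{'x': np.float64(-0.0221), 'y': np.float64(-0.0029), 'z': np.float64(0.0459), 'ry': np.float64(0.0642)}
{'x': np.float64(-0.025), 'y': np.float64(-0.0029), 'z': np.float64(0.0444), 'ry': np.float64(0.0642)}
{'x': np.float64(-0.0278), 'y': np.float64(-0.0029), 'z': np.float64(0.0427), 'ry': np.float64(0.0642)}
{'x': np.float64(-0.0305), 'y': np.float64(-0.0029), 'z': np.float64(0.0408), 'ry': np.float64(0.0642)}
```

>>> {"fn": "send_rows", "kwargs": {"motion": [{"x": -0.022,"y": -0.003,"z": 0.05,"ry": 0.064},{"x": -0.025,"y": -0.003,"z": 0.05,"ry": 0.064},{"x": -0.028,"y": -0.003,"z": 0.048,"ry": 0.064},{"x": -0.03,"y": -0.003,"z": 0.045,"ry": 0.064},{},{}], "fingers": 0.088}}

```text
validation failed for argument at $.mo...
```

```bash
python3 - <<'E'
from h import *
im,c=snap('wrist','w1.png'); np.save('w1.npy',c,allow_pickle=True)
cv2.imwrite('pics/w1b.png',cv2.resize(im[:,:,::-1],(800,600),interpolation=cv2.INTER_CUBIC))
print(env.observe()['ee_pos'])
E
```

```text
[ 0.23314083 -0.49796905  0.23838913]
```

View pics/w1b.png

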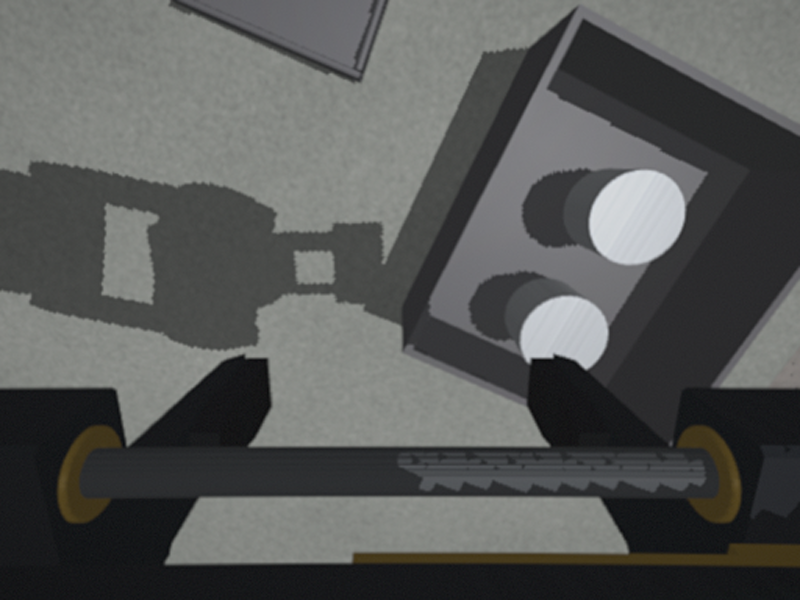

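Empty rows are not allowed, so the call was refused and the view is unchanged. I'll use explicit zeros.

>>> {"fn": "send_rows", "kwargs": {"motion": [{"x": -0.022,"y": -0.003,"z": 0.05,"ry": 0.064},{"x": -0.025,"y": -0.003,"z": 0.05,"ry": 0.064},{"x": -0.028,"y": -0.003,"z": 0.048,"ry": 0.064},{"x": -0.03,"y": -0.003,"z": 0.045,"ry": 0.064},{"x": 0},{"x": 0}], "fingers": 0.088}}

```text
validation failed for argument at $.mo...
```

```bash
cat >> h.py <<'E'
def wr(fn,crop=None,name='wrist'):
    im,c=snap(name,fn+'.png'); np.save(fn+'.npy',c,allow_pickle=True)
    x0,y0,x1,y1=crop or (0,0,512,384); k=min(800/(x1-x0),600/(y1-y0))
    cv2.imwrite('pics/%sb.png'%fn,cv2.resize(im[y0:y1,x0:x1,::-1],None,fx=k,fy=k,interpolation=cv2.INTER_CUBIC))
    print('scale',k); o=env.observe(); print(o['time_s'],o['ee_pos'].round(4),'F',np.array(o['wrist_force']).round(1))
def ld(fn): return np.load(fn+'.npy',allow_pickle=True).item()
def un(p,k=1.5625,x0=0,y0=0): return ((p[0]+.5)/k-.5+x0,(p[1]+.5)/k-.5+y0)
E
python3 -c "
from h import *
wr('w2')"
```

```text
scale 1.5625
0.25 [ 0.2331 -0.498   0.2385] F [ 0.5  0.3 -0.2]
```

View pics/w2b.png

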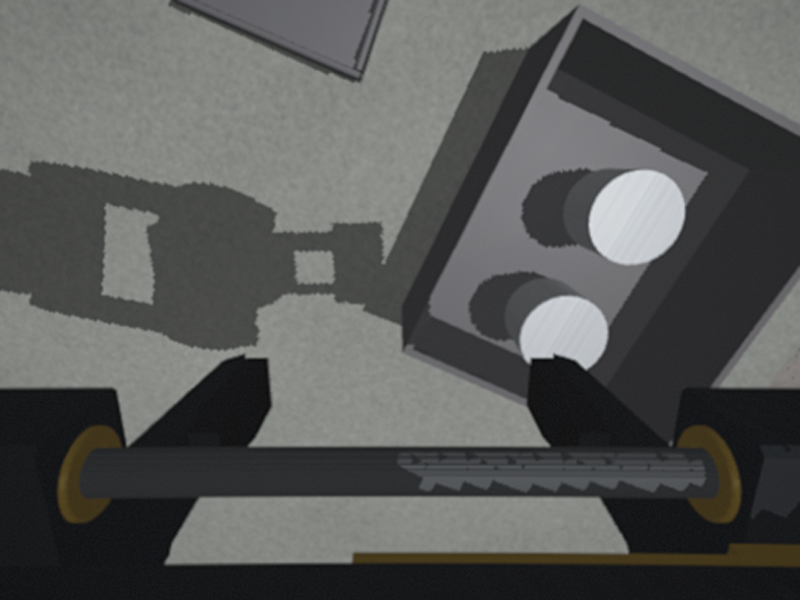

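Maybe every row needs all six numbers.

>>> {"fn": "send_rows", "kwargs": {"motion": [{"x": -0.022,"y": -0.003,"z": 0.05,"rx": 0,"ry": 0.064,"rz": 0},{"x": -0.025,"y": -0.003,"z": 0.05,"rx": 0,"ry": 0.064,"rz": 0},{"x": -0.028,"y": -0.003,"z": 0.048,"rx": 0,"ry": 0.064,"rz": 0},{"x": -0.03,"y": -0.003,"z": 0.045,"rx": 0,"ry": 0.064,"rz": 0},{"x": 0,"y": 0,"z": 0,"rx": 0,"ry": 0,"rz": 0}], "fingers": 0.088}}

```text
time_s: 0.88
ee_pos: [0.3818, -0.3317, 0.2511]
tcp_rot: [[0.185, 0.001, 0.983], [-0.983, -0.0, 0.185], [0.0, -1.0, 0.0]]
wrist_force: [-0.1, -0.1, 0.6]
finger_gap: 0.0881
```

```bash
python3 -c "
from h import *
wr('w3')"
```

```text
scale 1.5625
0.925 [ 0.3807 -0.3332  0.2509] F [-0.1 -0.5  1.1]
```

View pics/w3b.png

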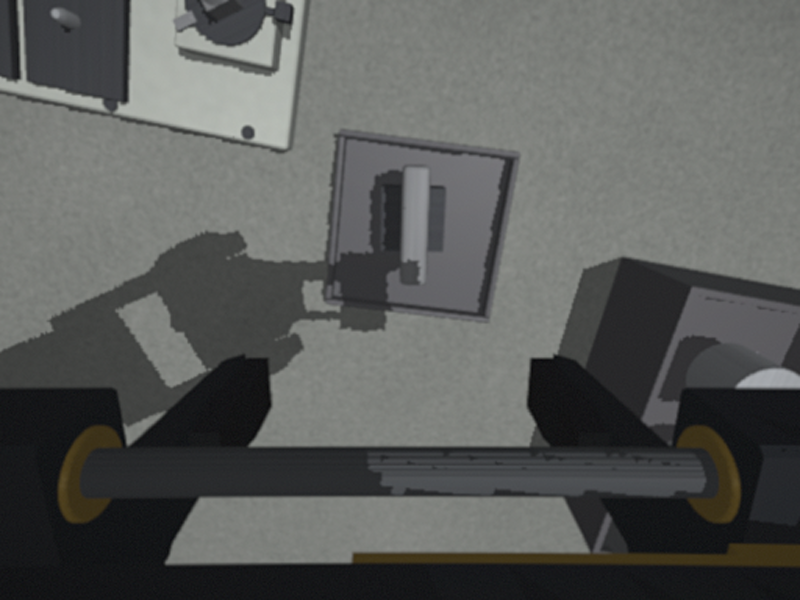

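```bash
python3 - <<'E'
import cv2
im=cv2.imread('pics/w3.png')[75:210,200:340]
cv2.imwrite('pics/w3k.png',cv2.resize(im,None,fx=4.4,fy=4.4,interpolation=cv2.INTER_CUBIC))
im=cv2.imread('pics/w3.png')[0:50,90:200]
cv2.imwrite('pics/w3l.png',cv2.resize(im,None,fx=7,fy=7,interpolation=cv2.INTER_CUBIC))
E
```

```text
(no output)
```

View pics/w3k.png

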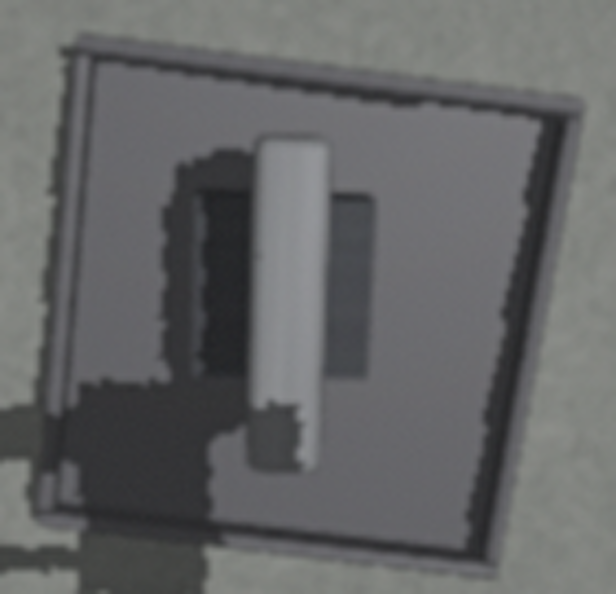

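View pics/w3l.png

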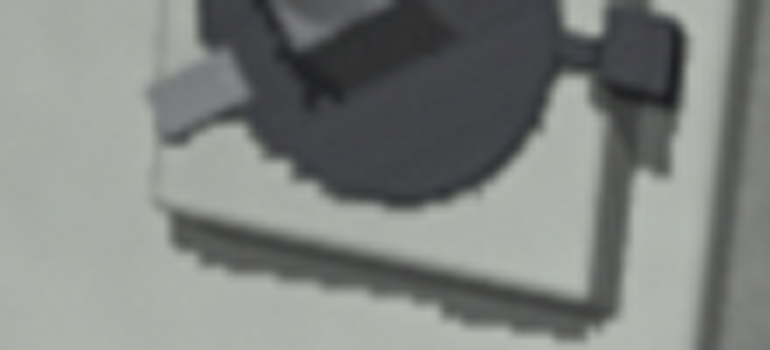

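```bash
python3 - <<'E'
from h import *
c=ld('w3')
P=[at(c,un(p,4.4,200,75),.083) for p in[(254,138),(330,138),(318,470),(246,468)]]
P=np.array(P);print(P.round(4)); print('len',np.linalg.norm(P[0]-P[3]),np.linalg.norm(P[1]-P[2]),'w',np.linalg.norm(P[0]-P[1]))
ax=(P[0]+P[1]-P[2]-P[3]); yaw=np.arctan2(ax[1],ax[0]); m=P.mean(0); print('mid',m,'yaw',yaw)
T=np.array([at(c,un(p,4.4,200,75),.02) for p in[(75,42),(580,100),(490,572),(38,515)]]);print(T.round(4),T.mean(0)); a=T[0]-T[3];print('tray yaw',np.arctan2(a[1],a[0]))
plan([m[0],m[1],.16],yaw-np.pi/2)
E
```

```text
[[ 0.4495 -0.3221  0.083 ]
 [ 0.4527 -0.3391  0.083 ]
 [ 0.3753 -0.3522  0.083 ]
 [ 0.3725 -0.3347  0.083 ]]
len 0.07797064120965176 0.07847025240629535 w 0.017373124989004583
mid [ 0.41247381 -0.33701989  0.083     ] yaw 0.16499792281722592
[[ 0.464  -0.2709  0.02  ]
 [ 0.4746 -0.408   0.02  ]
 [ 0.338  -0.4163  0.02  ]
 [ 0.3306 -0.2797  0.02  ]] [ 0.40179327 -0.34372158  0.02      ]
tray yaw 0.06642341529815009
pose [ 0.3807 -0.3332  0.2509] psi -1.3859 ydown [-1.e-04 -3.e-04 -1.e+00] D [ 0.0317 -0.0039 -0.0909] ry tot 0.0199 rows 2
{'x': np.float64(0.0048), 'y': np.float64(0.0454), 'z': np.float64(0.0152), 'ry': np.float64(0.01)}
{'x': np.float64(0.0047), 'y': np.float64(0.0454), 'z': np.float64(0.0153), 'ry': np.float64(0.01)}
```

```bash
python3 - <<'E'
from h import *
plan([.49,-.19,.24],-1.47)
E
```

```text
pose [ 0.3807 -0.3332  0.2509] psi -1.3859 ydown [-1.e-04 -3.e-04 -1.e+00] D [ 0.1093  0.1432 -0.0109] ry tot 0.0841 rows 4
{'x': np.float64(-0.0302), 'y': np.float64(0.0027), 'z': np.float64(0.0334), 'ry': np.float64(0.021)}
{'x': np.float64(-0.0309), 'y': np.float64(0.0027), 'z': np.float64(0.0328), 'ry': np.float64(0.021)}
{'x': np.float64(-0.0315), 'y': np.float64(0.0027), 'z': np.float64(0.0321), 'ry': np.float64(0.021)}
{'x': np.float64(-0.0322), 'y': np.float64(0.0027), 'z': np.float64(0.0315), 'ry': np.float64(0.021)}
```

>>> {"fn": "send_rows", "kwargs": {"motion": [{"x": -0.03,"y": 0.003,"z": 0.033,"rx": 0,"ry": 0.021,"rz": 0},{"x": -0.031,"y": 0.003,"z": 0.033,"rx": 0,"ry": 0.021,"rz": 0},{"x": -0.031,"y": 0.003,"z": 0.032,"rx": 0,"ry": 0.021,"rz": 0},{"x": -0.032,"y": 0.003,"z": 0.032,"rx": 0,"ry": 0.021,"rz": 0},{"x": 0,"y": 0,"z": 0,"rx": 0,"ry": 0,"rz": 0}]}}

```text
time_s: 1.55
ee_pos: [0.4906, -0.1914, 0.2382]
tcp_rot: [[0.1, -0.001, 0.995], [-0.995, 0.001, 0.1], [-0.001, -1.0, -0.001]]
wrist_force: [-0.2, 0.7, -0.5]
finger_gap: 0.0878
```

```bash
python3 -c "
from h import *
wr('w4',(100,0,400,230))"
```

```text
scale 2.608695652173913
1.6 [ 0.49   -0.1925  0.2384] F [-0.4 -0.6  0.2]
```

View pics/w4b.png

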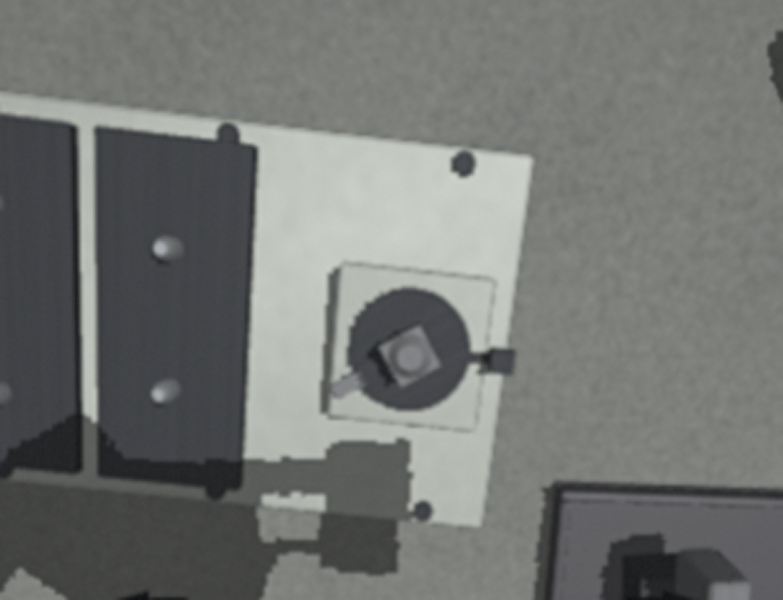

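```bash
python3 - <<'E'
import cv2
im=cv2.imread('pics/w4.png')[95:170,215:305]
cv2.imwrite('pics/w4l.png',cv2.resize(im,None,fx=8,fy=8,interpolation=cv2.INTER_CUBIC))
E
```

```text
(no output)
```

View pics/w4l.png

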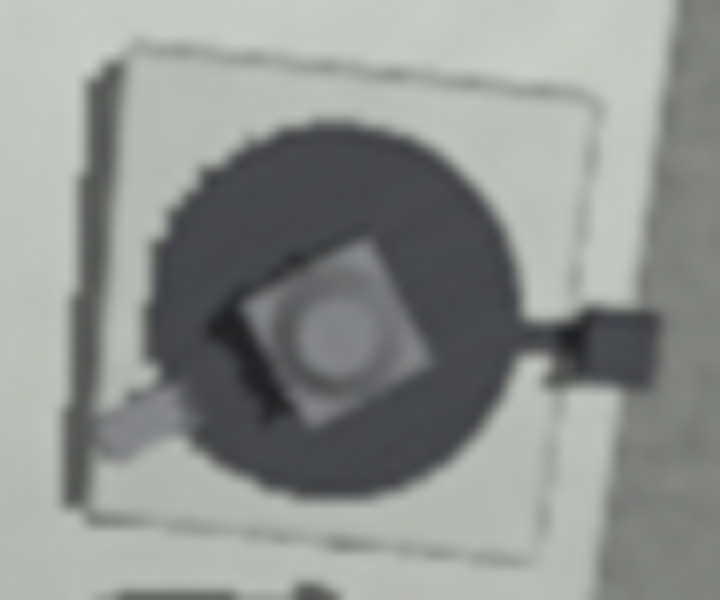

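```bash
python3 - <<'E'
from h import *
c=ld('w4'); C=-np.array(c['R']).T@c['t'];print('cam',C)
f=lambda p,z:at(c,un(p,8,215,95),z)
for zc in(.040,.045,.05,.055):
    P=np.array([f(p,zc+.021) for p in[(370,240),(432,360),(312,425),(240,307)]])
    s=[np.linalg.norm(P[i]-P[i-1]) for i in range(4)]
    l,r,t,b=[f(p,zc) for p in[(148,310),(522,310),(335,122),(335,498)]]
    m=P.mean(0); e=(P[0]-P[3])+(P[1]-P[2]); 
    print(zc,'sq',np.mean(s).round(4),'mid',m.round(4),'yaw side',np.arctan2(e[1],e[0]).round(4),'col',np.linalg.norm(l-r).round(4),np.linalg.norm(t-b).round(4),(l/2+r/2).round(4),(t/2+b/2).round(4),'tip',f((342,338),zc+.026).round(4))
# pins: short
g=lambda p,z:at(c,un(p,2.6087,100,0),z)
for z in(.045,.051): print(g((172,248),z),g((170,391),z))
# carrier yaw from edge
a,b=g((530,158),.022),g((483,524),.022);d=a-b;print('edge',a,b,np.linalg.norm(d),np.arctan2(d[1],d[0]))
E
```

```text
cam [ 0.56366736 -0.18456515  0.38477651]
0.04 sq 0.0184 mid [ 0.5278 -0.1902  0.061 ] yaw side -0.9891 col 0.0529 0.0524 [ 0.5286 -0.1897  0.04  ] [ 0.5281 -0.1898  0.04  ] tip [ 0.5278 -0.1906  0.066 ]
0.045 sq 0.0181 mid [ 0.5283 -0.1901  0.066 ] yaw side -0.9891 col 0.0521 0.0517 [ 0.5292 -0.1896  0.045 ] [ 0.5286 -0.1897  0.045 ] tip [ 0.5283 -0.1905  0.071 ]
0.05 sq 0.0178 mid [ 0.5289 -0.19    0.071 ] yaw side -0.9891 col 0.0513 0.0509 [ 0.5297 -0.1896  0.05  ] [ 0.5291 -0.1896  0.05  ] tip [ 0.5289 -0.1904  0.076 ]
0.055 sq 0.0176 mid [ 0.5294 -0.1899  0.076 ] yaw side -0.9891 col 0.0506 0.0502 [ 0.5302 -0.1895  0.055 ] [ 0.5296 -0.1896  0.055 ] tip [ 0.5295 -0.1903  0.081 ]
[ 0.55988611 -0.08861996  0.045     ] [ 0.5006822  -0.08852661  0.045     ]
[ 0.55995288 -0.09031423  0.051     ] [ 0.50179443 -0.09022252  0.051     ]
edge [ 0.61145174 -0.23319195  0.022     ] [ 0.44651063 -0.23441899  0.022     ] 0.16494566736419297 0.007439107310300459
```

```bash
python3 - <<'E'
from h import *
print(env.observe()['joint_positions'].round(3))
plan([.4125,-.337,.2384],-1.406)
E
```

```text
[-0.599  0.34   1.362 -0.     1.44   0.873]
pose [ 0.49   -0.1925  0.2384] psi -1.4719 ydown [-7.e-04 -1.e-04 -1.e+00] D [-0.0775 -0.1445  0.    ] ry tot -0.0659 rows 3
{'x': np.float64(0.0454), 'y': np.float64(-0.0), 'z': np.float64(-0.0305), 'ry': np.float64(-0.022)}
{'x': np.float64(0.0447), 'y': np.float64(-0.0), 'z': np.float64(-0.0315), 'ry': np.float64(-0.022)}
{'x': np.float64(0.044), 'y': np.float64(-0.0), 'z': np.float64(-0.0324), 'ry': np.float64(-0.022)}
```

>>> {"fn": "send_rows", "kwargs": {"motion": [{"x": 0.0454,"y": 0,"z": -0.0305,"rx": 0,"ry": -0.022,"rz": 0},{"x": 0.0447,"y": 0,"z": -0.0315,"rx": 0,"ry": -0.022,"rz": 0},{"x": 0.044,"y": 0,"z": -0.0324,"rx": 0,"ry": -0.022,"rz": 0},{"x": 0,"y": 0.05,"z": 0,"rx": 0,"ry": 0,"rz": 0},{"x": 0,"y": 0.05,"z": 0,"rx": 0,"ry": 0,"rz": 0},{"x": 0,"y": 0,"z": 0,"rx": 0,"ry": 0,"rz": 0}]}}

```text
time_s: 2.35
ee_pos: [0.4101, -0.3368, 0.1364]
tcp_rot: [[0.161, -0.004, 0.987], [-0.987, 0.005, 0.161], [-0.006, -1.0, -0.004]]
wrist_force: [-0.6, -0.3, 0.4]
finger_gap: 0.0881
```

```bash
python3 - <<'E'
from h import *
plan([.4125,-.337,.048],-1.406)
wr('w5')
E
```

```text
pose [ 0.4101 -0.3368  0.1364] psi -1.4093 ydown [-0.0044  0.0051 -1.    ] D [ 0.0024 -0.0002 -0.0884] ry tot -0.0033 rows 2
{'x': np.float64(0.0003), 'y': np.float64(0.0442), 'z': np.float64(0.0012), 'ry': np.float64(-0.0017)}
{'x': np.float64(0.0003), 'y': np.float64(0.0442), 'z': np.float64(0.0012), 'ry': np.float64(-0.0017)}
scale 1.5625
2.4 [ 0.4113 -0.3376  0.1389] F [0.  0.3 0.7]
```

View pics/w5b.png

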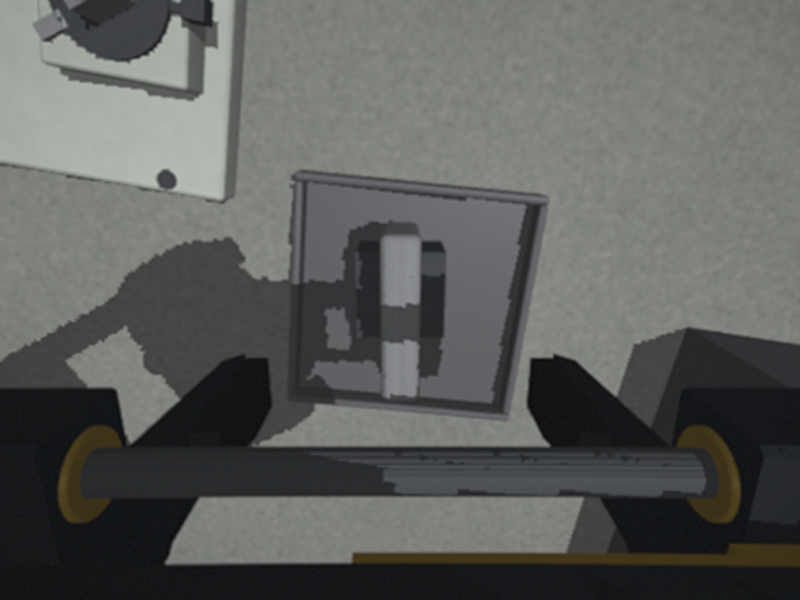

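```bash
python3 - <<'E'
from h import *
c=ld('w5')
P=np.array([at(c,un(p),.083) for p in[(382,235),(420,235),(418,397),(383,397)]]);ax=(P[0]+P[1]-P[2]-P[3])
print(P.mean(0),np.arctan2(ax[1],ax[0]),np.linalg.norm(ax)/2)
E
```

```text
[ 0.41325417 -0.33741037  0.083     ] 0.1596754219697715 0.07699760208036187
```

>>> {"fn": "send_rows", "kwargs": {"motion": [{"x": 0,"y": 0.045,"z": 0.001,"rx": 0,"ry": 0,"rz": 0},{"x": 0,"y": 0.044,"z": 0,"rx": 0,"ry": 0,"rz": 0},{"x": 0,"y": 0,"z": 0,"rx": 0,"ry": 0,"rz": 0},{"x": 0,"y": 0,"z": 0,"rx": 0,"ry": 0,"rz": 0}]}}

```text
time_s: 2.9
ee_pos: [0.4142, -0.3378, 0.0524]
tcp_rot: [[0.163, 0.003, 0.987], [-0.987, -0.003, 0.163], [0.004, -1.0, 0.002]]
wrist_force: [-0.1, 1.0, 0.5]
finger_gap: 0.0882
```

>>> {"fn": "send_rows", "kwargs": {"motion": [{"x": 0,"y": 0.004,"z": -0.001,"rx": 0,"ry": 0,"rz": 0},{"x": 0,"y": 0,"z": 0,"rx": 0,"ry": 0,"rz": 0},{"x": 0,"y": 0,"z": 0,"rx": 0,"ry": 0,"rz": 0},{"x": 0,"y": 0,"z": 0,"rx": 0,"ry": 0,"rz": 0},{"x": 0,"y": 0,"z": 0,"rx": 0,"ry": 0,"rz": 0},{"x": 0,"y": 0,"z": 0,"rx": 0,"ry": 0,"rz": 0}], "fingers": 0, "grip_force": 50}}

```text
time_s: 3.65
ee_pos: [0.4123, -0.3365, 0.0457]
tcp_rot: [[0.163, -0.0, 0.987], [-0.987, 0.0, 0.163], [-0.0, -1.0, -0.0]]
wrist_force: [-0.4, 0.2, 0.5]
finger_gap: 0.0302
```

```bash
python3 - <<'E'
from h import *
plan();print(env.observe()['finger_gap'])
E
```

```text
pose [ 0.4123 -0.3365  0.0457] psi -1.407 ydown [-1.e-04  1.e-04 -1.e+00] D [0. 0. 0.] ry tot -0.0 rows 1
{'x': np.float64(0.0), 'y': np.float64(-0.0), 'z': np.float64(0.0), 'ry': np.float64(-0.0)}
0.030161540430495785
```

>>> {"fn": "send_rows", "kwargs": {"motion": [{"x": 0,"y": 0,"z": 0,"rx": 0,"ry": 0,"rz": 0},{"x": 0,"y": 0,"z": 0,"rx": 0,"ry": 0,"rz": 0},{"x": 0,"y": 0,"z": 0,"rx": 0,"ry": 0,"rz": 0},{"x": 0,"y": 0,"z": 0,"rx": 0,"ry": 0,"rz": 0}]}}

```text
time_s: 4.15
ee_pos: [0.4124, -0.3366, 0.0457]
tcp_rot: [[0.163, 0.0, 0.987], [-0.987, -0.0, 0.163], [0.0, -1.0, 0.0]]
wrist_force: [1.1, -0.4, -0.9]
finger_gap: 0.0177
```

```bash
python3 - <<'E'
from h import *
plan();print(env.observe()['finger_gap'])
E
```

```text
pose [ 0.4124 -0.3366  0.0457] psi -1.407 ydown [ 1.e-04 -1.e-04 -1.e+00] D [0. 0. 0.] ry tot -0.0 rows 1
{'x': np.float64(0.0), 'y': np.float64(-0.0), 'z': np.float64(0.0), 'ry': np.float64(-0.0)}
0.01770966555400411
```

>>> {"fn": "send_rows", "kwargs": {"motion": [{"x": 0,"y": -0.04,"z": 0,"rx": 0,"ry": 0,"rz": 0},{"x": 0,"y": -0.04,"z": 0,"rx": 0,"ry": 0,"rz": 0},{"x": 0,"y": -0.03,"z": 0,"rx": 0,"ry": 0,"rz": 0},{"x": 0,"y": 0,"z": 0,"rx": 0,"ry": 0,"rz": 0}]}}

```text
time_s: 4.65
ee_pos: [0.4126, -0.3368, 0.1568]
tcp_rot: [[0.163, 0.002, 0.987], [-0.987, -0.002, 0.163], [0.003, -1.0, 0.001]]
wrist_force: [-0.7, 0.2, -5.1]
finger_gap: 0.0177
```

```bash
python3 - <<'E'
from h import *
plan([.5287,-.190,.152],-.989);print(env.observe()['finger_gap'])
E
```

```text
pose [ 0.4126 -0.3368  0.1568] psi -1.407 ydown [ 0.0018 -0.0023 -1.    ] D [ 0.1161  0.1468 -0.0048] ry tot -0.418 rows 4
{'x': np.float64(-0.0315), 'y': np.float64(0.0012), 'z': np.float64(0.0346), 'ry': np.float64(-0.1045)}
{'x': np.float64(-0.0277), 'y': np.float64(0.0012), 'z': np.float64(0.0377), 'ry': np.float64(-0.1045)}
{'x': np.float64(-0.0236), 'y': np.float64(0.0012), 'z': np.float64(0.0404), 'ry': np.float64(-0.1045)}
{'x': np.float64(-0.0193), 'y': np.float64(0.0012), 'z': np.float64(0.0426), 'ry': np.float64(-0.1045)}
0.017686900050295645
```

>>> {"fn": "send_rows", "kwargs": {"motion": [{"x": -0.0315,"y": 0.001,"z": 0.0346,"rx": 0,"ry": -0.1045,"rz": 0},{"x": -0.0277,"y": 0.001,"z": 0.0377,"rx": 0,"ry": -0.1045,"rz": 0},{"x": -0.0236,"y": 0.001,"z": 0.0404,"rx": 0,"ry": -0.1045,"rz": 0},{"x": -0.0193,"y": 0.001,"z": 0.0426,"rx": 0,"ry": -0.1045,"rz": 0},{"x": 0,"y": 0,"z": 0,"rx": 0,"ry": 0,"rz": 0},{"x": 0,"y": 0,"z": 0,"rx": 0,"ry": 0,"rz": 0}]}}

```text
time_s: 5.4
ee_pos: [0.5276, -0.1895, 0.1501]
tcp_rot: [[0.549, -0.003, 0.836], [-0.836, 0.001, 0.549], [-0.003, -1.0, -0.002]]
wrist_force: [-0.5, -0.6, -5.4]
finger_gap: 0.0177
```

```bash
python3 - <<'E'
from h import *
plan([.5287,-.190,.152],-.989)
wr('w6')
wr('s6',(110,90,250,210),'scene')
E
```

```text
pose [ 0.5276 -0.1895  0.1501] psi -0.9893 ydown [-0.0028  0.0013 -1.    ] D [ 0.0011 -0.0005  0.0019] ry tot -0.0003 rows 1
{'x': np.float64(0.001), 'y': np.float64(-0.0019), 'z': np.float64(0.0006), 'ry': np.float64(-0.0003)}
scale 1.5625
5.45 [ 0.5276 -0.19    0.1505] F [-0.7  0.5 -4.4]
scale 5.0
5.5 [ 0.5276 -0.1903  0.1509] F [-0.1 -0.1 -4. ]
```

View pics/w6b.png

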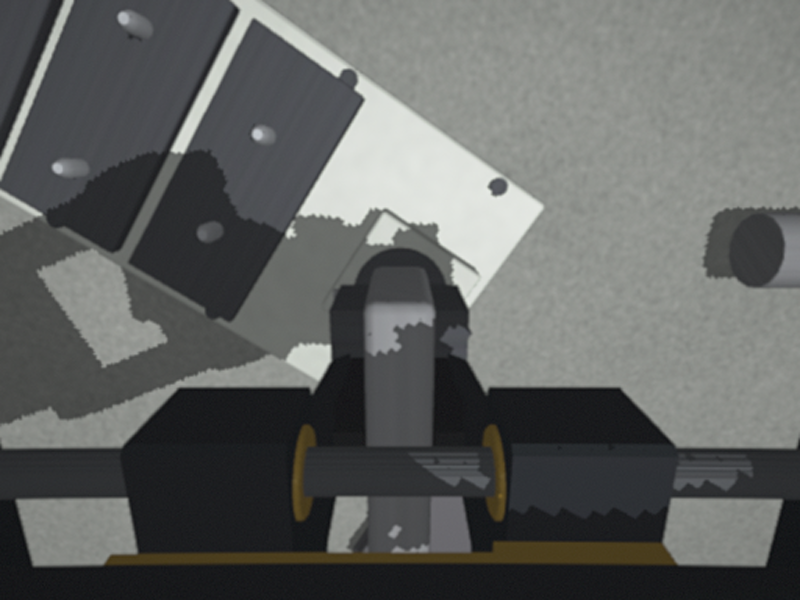

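View pics/s6b.png

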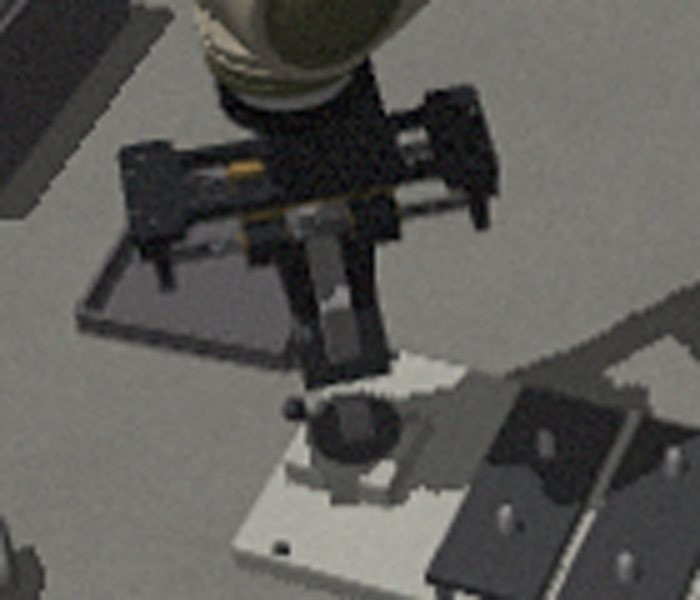

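```bash
python3 - <<'E'
from h import *
c=ld('w6'); q=at(c,un((400,303)),.1505+.0373); o=env.observe();R=np.array(o['tcp_rot']);print(R.T@(q-np.array([.5276,-.19,.1505])))
c=ld('s6')
plan([.5287,-.190,.152],-.989)
E
```

```text
[ 0.00028726 -0.03733453  0.03966955]
pose [ 0.5276 -0.1903  0.1509] psi -0.9906 ydown [-1.5e-03  7.0e-04 -1.0e+00] D [0.0011 0.0003 0.0011] ry tot -0.0016 rows 1
{'x': np.float64(0.0003), 'y': np.float64(-0.0011), 'z': np.float64(0.0011), 'ry': np.float64(-0.0016)}
```

>>> {"fn": "send_rows", "kwargs": {"motion": [{"x": 0,"y": 0.016,"z": 0.001,"rx": 0,"ry": 0,"rz": 0},{"x": 0,"y": 0.012,"z": 0,"rx": 0,"ry": 0,"rz": 0},{"x": 0,"y": 0,"z": 0,"rx": 0,"ry": 0,"rz": 0},{"x": 0,"y": 0,"z": 0,"rx": 0,"ry": 0,"rz": 0}]}}

```text
time_s: 6.0
ee_pos: [0.5293, -0.1894, 0.1241]
tcp_rot: [[0.549, 0.001, 0.836], [-0.836, -0.0, 0.549], [0.001, -1.0, 0.0]]
wrist_force: [0.7, -0.1, -5.0]
finger_gap: 0.0178
```

```bash
python3 - <<'E'
from h import *
plan([.5287,-.190,.112],-.989)
E
```

```text
pose [ 0.5293 -0.1894  0.1241] psi -0.9895 ydown [ 5.e-04 -3.e-04 -1.e+00] D [-0.0006 -0.0006 -0.0121] ry tot -0.0005 rows 1
{'x': np.float64(0.0002), 'y': np.float64(0.0121), 'z': np.float64(-0.0008), 'ry': np.float64(-0.0005)}
```

>>> {"fn": "send_rows", "kwargs": {"motion": [{"x": 0,"y": 0.006,"z": -0.0004,"rx": 0,"ry": 0,"rz": 0},{"x": 0,"y": 0.006,"z": 0,"rx": 0,"ry": 0,"rz": 0},{"x": 0,"y": 0.005,"z": 0,"rx": 0,"ry": 0,"rz": 0},{"x": 0,"y": 0,"z": 0,"rx": 0,"ry": 0,"rz": 0}]}}

```text
time_s: 6.5
ee_pos: [0.5287, -0.1892, 0.1062]
tcp_rot: [[0.55, -0.001, 0.835], [-0.835, 0.0, 0.55], [-0.001, -1.0, -0.0]]
wrist_force: [-0.2, 0.1, -4.2]
finger_gap: 0.0174
```

>>> {"fn": "send_rows", "kwargs": {"motion": [{"x": 0,"y": 0.004,"z": 0,"rx": 0,"ry": 0,"rz": 0},{"x": 0,"y": 0.004,"z": 0,"rx": 0,"ry": 0,"rz": 0},{"x": 0,"y": 0,"z": 0,"rx": 0,"ry": 0,"rz": 0}]}}

```text
time_s: 6.88
ee_pos: [0.5287, -0.1892, 0.0984]
tcp_rot: [[0.55, -0.001, 0.835], [-0.835, 0.0, 0.55], [-0.001, -1.0, -0.0]]
wrist_force: [-0.2, -0.2, -5.6]
finger_gap: 0.0173
```

>>> {"fn": "send_rows", "kwargs": {"motion": [{"x": 0,"y": 0.004,"z": 0,"rx": 0,"ry": 0,"rz": 0},{"x": 0,"y": 0.003,"z": 0,"rx": 0,"ry": 0,"rz": 0},{"x": 0,"y": 0,"z": 0,"rx": 0,"ry": 0,"rz": 0}]}}

```text
time_s: 7.25
ee_pos: [0.5287, -0.1892, 0.0914]
tcp_rot: [[0.55, -0.001, 0.835], [-0.835, 0.0, 0.55], [-0.001, -1.0, -0.0]]
wrist_force: [-0.2, -0.2, -4.5]
finger_gap: 0.0176
```

>>> {"fn": "send_rows", "kwargs": {"motion": [{"x": 0,"y": 0.002,"z": 0,"rx": 0,"ry": 0,"rz": 0},{"x": 0,"y": 0.002,"z": 0,"rx": 0,"ry": 0,"rz": 0},{"x": 0,"y": 0,"z": 0,"rx": 0,"ry": 0,"rz": 0}]}}

```text
time_s: 7.62
ee_pos: [0.529, -0.1894, 0.0882]
tcp_rot: [[0.55, 0.001, 0.835], [-0.835, -0.0, 0.55], [0.001, -1.0, 0.0]]
wrist_force: [-0.9, 0.5, 1.1]
finger_gap: 0.0175
```

>>> {"fn": "send_rows", "kwargs": {"motion": [{"x": 0,"y": 0.001,"z": 0,"rx": 0,"ry": 0,"rz": 0},{"x": 0,"y": 0.0005,"z": 0,"rx": 0,"ry": 0,"rz": 0},{"x": 0,"y": 0,"z": 0,"rx": 0,"ry": 0,"rz": 0},{"x": 0,"y": 0,"z": 0,"rx": 0,"ry": 0,"rz": 0}]}}

```text
time_s: 8.12
ee_pos: [0.5291, -0.1894, 0.0881]
tcp_rot: [[0.55, 0.002, 0.835], [-0.835, -0.001, 0.55], [0.002, -1.0, 0.001]]
wrist_force: [-5.1, 2.3, 14.5]
finger_gap: 0.0177
```

>>> {"fn": "send_rows", "kwargs": {"motion": [{"x": 0,"y": -0.001,"z": 0,"rx": 0,"ry": -0.1,"rz": 0},{"x": 0,"y": 0,"z": 0,"rx": 0,"ry": -0.15,"rz": 0},{"x": 0,"y": 0,"z": 0,"rx": 0,"ry": -0.15,"rz": 0},{"x": 0,"y": 0,"z": 0,"rx": 0,"ry": -0.15,"rz": 0},{"x": 0,"y": 0,"z": 0,"rx": 0,"ry": -0.15,"rz": 0},{"x": 0,"y": 0,"z": 0,"rx": 0,"ry": 0,"rz": 0}]}}

```text
time_s: 8.88
ee_pos: [0.5292, -0.189, 0.0882]
tcp_rot: [[0.959, 0.001, 0.283], [-0.283, -0.0, 0.959], [0.001, -1.0, 0.0]]
wrist_force: [-1.2, 2.9, 6.3]
finger_gap: 0.0178
```

```bash
python3 - <<'E'
from h import *
plan(); o=env.observe(); print(o['wrist_force'],o['wrist_torque'])
E
```

```text
pose [ 0.5292 -0.189   0.0882] psi -0.2871 ydown [ 1.3e-03 -1.0e-04 -1.0e+00] D [0. 0. 0.] ry tot -0.0 rows 1
{'x': np.float64(0.0), 'y': np.float64(-0.0), 'z': np.float64(0.0), 'ry': np.float64(-0.0)}
[-1.23311692  2.9078328   6.27747922] [0.5177996  0.22504369 0.11870637]
```

>>> {"fn": "send_rows", "kwargs": {"motion": [{"x": 0,"y": 0,"z": 0,"rx": 0,"ry": -0.15,"rz": 0},{"x": 0,"y": 0,"z": 0,"rx": 0,"ry": -0.15,"rz": 0},{"x": 0,"y": 0,"z": 0,"rx": 0,"ry": -0.15,"rz": 0},{"x": 0,"y": 0,"z": 0,"rx": 0,"ry": -0.06,"rz": 0},{"x": 0,"y": 0,"z": 0,"rx": 0,"ry": 0,"rz": 0},{"x": 0,"y": 0,"z": 0,"rx": 0,"ry": 0,"rz": 0}]}}

```text
time_s: 9.62
ee_pos: [0.5288, -0.1889, 0.0882]
tcp_rot: [[0.976, 0.001, -0.217], [0.217, 0.001, 0.976], [0.001, -1.0, 0.001]]
wrist_force: [-3.7, 4.3, 7.5]
finger_gap: 0.0176
```

```bash
python3 - <<'E'
from h import *
plan(); o=env.observe(); print(o['wrist_force'],o['wrist_torque'])
E
```

```text
pose [ 0.5288 -0.1889  0.0882] psi 0.2189 ydown [ 7.e-04  9.e-04 -1.e+00] D [0. 0. 0.] ry tot -0.0 rows 1
{'x': np.float64(0.0), 'y': np.float64(-0.0), 'z': np.float64(0.0), 'ry': np.float64(-0.0)}
[-3.72924509  4.34509605  7.49424258] [ 0.56661019  0.54696338 -0.99690925]
```

>>> {"fn": "send_rows", "kwargs": {"motion": [{"x": 0,"y": 0,"z": 0,"rx": 0,"ry": -0.04,"rz": 0},{"x": 0,"y": 0,"z": 0,"rx": 0,"ry": 0,"rz": 0},{"x": 0,"y": 0,"z": 0,"rx": 0,"ry": 0,"rz": 0}]}}

```text
time_s: 10.0
ee_pos: [0.5288, -0.1889, 0.0882]
tcp_rot: [[0.967, 0.001, -0.255], [0.255, 0.001, 0.967], [0.001, -1.0, 0.001]]
wrist_force: [-3.1, 3.9, 8.3]
finger_gap: 0.0174
```

```bash
python3 - <<'E'
from h import *
plan(); o=env.observe(); print(o['wrist_force'],o['wrist_torque'])
E
```

```text
pose [ 0.5288 -0.1889  0.0882] psi 0.2581 ydown [ 8.0e-04  1.1e-03 -1.0e+00] D [0. 0. 0.] ry tot -0.0 rows 1
{'x': np.float64(0.0), 'y': np.float64(-0.0), 'z': np.float64(0.0), 'ry': np.float64(-0.0)}
[-3.08196406  3.8737176   8.34509488] [ 0.60783154  0.58167059 -1.37861041]
```

>>> {"fn": "send_rows", "kwargs": {"motion": [{"x": 0,"y": -0.001,"z": 0,"rx": 0,"ry": 0.05,"rz": 0},{"x": 0,"y": 0,"z": 0,"rx": 0,"ry": 0,"rz": 0}]}}

```text
time_s: 10.25
ee_pos: [0.5287, -0.1889, 0.0882]
tcp_rot: [[0.978, -0.0, -0.209], [0.209, 0.001, 0.978], [0.0, -1.0, 0.001]]
wrist_force: [-1.4, 2.8, 0.2]
finger_gap: 0.0175
```

>>> {"fn": "send_rows", "kwargs": {"motion": [{"x": 0,"y": 0,"z": 0,"rx": 0,"ry": 0,"rz": 0},{"x": 0,"y": 0,"z": 0,"rx": 0,"ry": 0,"rz": 0},{"x": 0,"y": 0,"z": 0,"rx": 0,"ry": 0,"rz": 0},{"x": 0,"y": 0,"z": 0,"rx": 0,"ry": 0,"rz": 0},{"x": 0,"y": -0.04,"z": 0,"rx": 0,"ry": 0,"rz": 0},{"x": 0,"y": -0.05,"z": 0,"rx": 0,"ry": 0,"rz": 0},{"x": 0,"y": -0.05,"z": -0.03,"rx": 0,"ry": 0,"rz": 0},{"x": 0,"y": 0,"z": 0,"rx": 0,"ry": 0,"rz": 0}], "fingers": 0.06}}

```text
time_s: 11.25
ee_pos: [0.5363, -0.2207, 0.2318]
tcp_rot: [[0.978, 0.006, -0.208], [0.208, -0.005, 0.978], [0.005, -1.0, -0.006]]
wrist_force: [-0.3, -0.4, -0.4]
finger_gap: 0.0598
```

```bash
python3 - <<'E'
from h import *
plan()
wr('w7')
E
```

```text
pose [ 0.5363 -0.2207  0.2318] psi 0.2098 ydown [ 0.0065 -0.0047 -1.    ] D [0. 0. 0.] ry tot -0.0 rows 1
{'x': np.float64(0.0), 'y': np.float64(-0.0), 'z': np.float64(0.0), 'ry': np.float64(-0.0)}
scale 1.5625
11.3 [ 0.5354 -0.2193  0.2292] F [-0.1 -0.3 -0.5]
```

View pics/w7b.png

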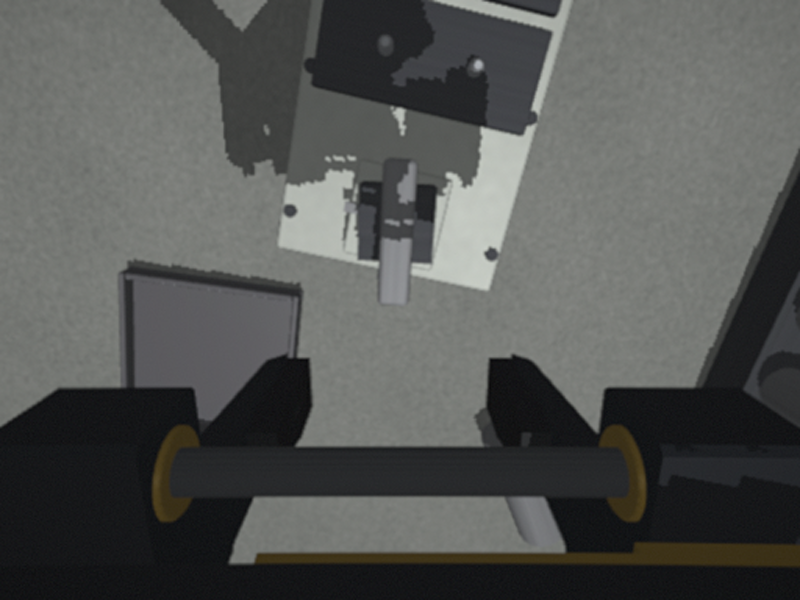

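```bash
python3 - <<'E'
from h import *
c=ld('w7')
P=np.array([at(c,un(p),.1255) for p in[(384,160),(415,160),(409,303),(379,301)]]);ax=(P[0]+P[1]-P[2]-P[3])
print(P.mean(0),np.arctan2(ax[1],ax[0]),np.linalg.norm(ax)/2)
plan([.495,.03,.26],-1.4)
print(env.observe()['joint_positions'].round(2))
E
```

```text
[ 0.52876799 -0.18887792  0.1255    ] 1.7405675254979225 0.07666216101632477
pose [ 0.5354 -0.2193  0.2292] psi 0.2102 ydown [ 0.0023 -0.0016 -1.    ] D [-0.0404  0.2493  0.0308] ry tot 1.6102 rows 9
{'x': np.float64(0.0014), 'y': np.float64(-0.0034), 'z': np.float64(0.028), 'ry': np.float64(0.1789)}
{'x': np.float64(-0.0036), 'y': np.float64(-0.0034), 'z': np.float64(0.0278), 'ry': np.float64(0.1789)}
{'x': np.float64(-0.0085), 'y': np.float64(-0.0034), 'z': np.float64(0.0267), 'ry': np.float64(0.1789)}
{'x': np.float64(-0.0131), 'y': np.float64(-0.0034), 'z': np.float64(0.0248), 'ry': np.float64(0.1789)}
{'x': np.float64(-0.0173), 'y': np.float64(-0.0034), 'z': np.float64(0.0221), 'ry': np.float64(0.1789)}
{'x': np.float64(-0.021), 'y': np.float64(-0.0034), 'z': np.float64(0.0186), 'ry': np.float64(0.1789)}
{'x': np.float64(-0.024), 'y': np.float64(-0.0034), 'z': np.float64(0.0146), 'ry': np.float64(0.1789)}
{'x': np.float64(-0.0262), 'y': np.float64(-0.0034), 'z': np.float64(0.0101), 'ry': np.float64(0.1789)}
{'x': np.float64(-0.0276), 'y': np.float64(-0.0034), 'z': np.float64(0.0053), 'ry': np.float64(0.1789)}
[-0.59  0.44  1.23 -0.    1.47 -0.8 ]
```

>>> {"fn": "send_rows", "kwargs": {"motion": [{"x": 0.0014,"y": -0.0034,"z": 0.028,"rx": 0,"ry": 0.18,"rz": 0},{"x": -0.0036,"y": -0.0034,"z": 0.0278,"rx": 0,"ry": 0.18,"rz": 0},{"x": -0.0085,"y": -0.0034,"z": 0.0267,"rx": 0,"ry": 0.18,"rz": 0},{"x": -0.0131,"y": -0.0034,"z": 0.0248,"rx": 0,"ry": 0.18,"rz": 0},{"x": -0.0173,"y": -0.0034,"z": 0.0221,"rx": 0,"ry": 0.18,"rz": 0},{"x": -0.021,"y": -0.0034,"z": 0.0186,"rx": 0,"ry": 0.18,"rz": 0},{"x": -0.024,"y": -0.0034,"z": 0.0146,"rx": 0,"ry": 0.18,"rz": 0},{"x": -0.026,"y": -0.0034,"z": 0.01,"rx": 0,"ry": 0.18,"rz": 0}]}}

```text
time_s: 12.3
ee_pos: [0.499, 0.0043, 0.2539]
tcp_rot: [[0.33, -0.003, 0.944], [-0.944, 0.001, 0.33], [-0.002, -1.0, -0.003]]
wrist_force: [0.3, -0.4, 0.9]
finger_gap: 0.0601
```

>>> {"fn": "send_rows", "kwargs": {"motion": [{"x": -0.03,"y": 0,"z": 0,"rx": 0,"ry": 0.18,"rz": 0},{"x": 0,"y": 0,"z": 0,"rx": 0,"ry": 0,"rz": 0},{"x": 0,"y": 0,"z": 0,"rx": 0,"ry": 0,"rz": 0}], "fingers": 0.088}}

```text
time_s: 12.68
ee_pos: [0.4898, 0.0307, 0.2547]
tcp_rot: [[0.164, -0.001, 0.986], [-0.986, 0.0, 0.164], [-0.0, -1.0, -0.001]]
wrist_force: [0.3, -0.8, -0.7]
finger_gap: 0.0873
```

```bash
python3 - <<'E'
from h import *
plan()
wr('w8')
E
```

```text
pose [0.4898 0.0307 0.2547] psi -1.4057 ydown [-0.0014  0.     -1.    ] D [0. 0. 0.] ry tot -0.0 rows 1
{'x': np.float64(0.0), 'y': np.float64(-0.0), 'z': np.float64(0.0), 'ry': np.float64(-0.0)}
scale 1.5625
12.725 [0.49   0.0305 0.2548] F [0.2 0.2 0.7]
```

View pics/w8b.png

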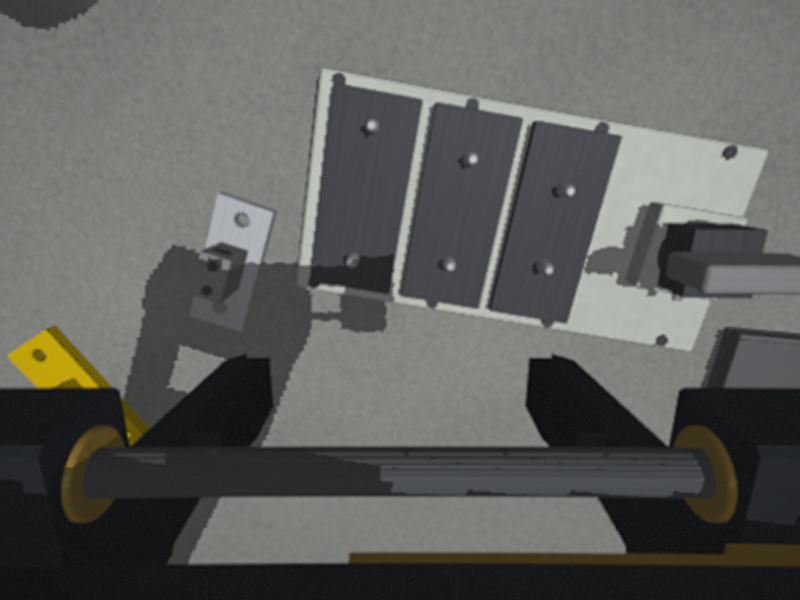

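```bash
python3 - <<'E'
import cv2
im=cv2.imread('pics/w8.png')[65:185,190:320]
cv2.imwrite('pics/w8p.png',cv2.resize(im,None,fx=5,fy=5,interpolation=cv2.INTER_CUBIC))
E
```

```text
(no output)
```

View pics/w8p.png

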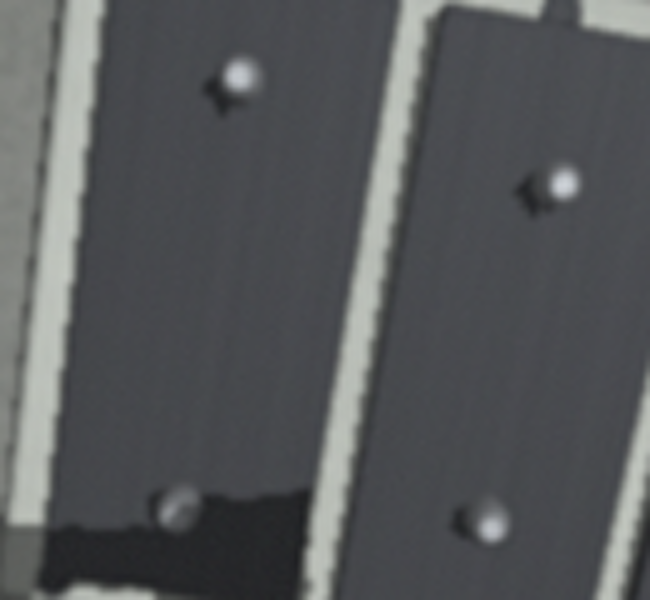

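```bash
python3 - <<'E'
from h import *
c=ld('w8')
f=lambda p,z:at(c,un(p,5,190,65),z)
for z in(.043,.047,.051):
  for n,a,b in[('L',(240,77),(183,512)),('M',(565,184),(492,527))]:
    A,B=f(a,z),f(b,z);d=A-B;print(z,n,np.linalg.norm(d).round(4),((A+B)/2).round(4),np.arctan2(d[1],d[0]).round(4))
# H2 mid in this view
q=[at(c,un(p),.012) for p in[(242,219),(219,307)]];d=q[0]-q[1];print(np.linalg.norm(d),(q[0]+q[1])/2,np.arctan2(d[1],d[0]))
E
```

```text
0.043 L 0.1003 [0.5304 0.0645 0.043 ] 0.0095
0.043 M 0.0811 [ 0.5295 -0.0111  0.043 ] -0.0092
0.047 L 0.0991 [0.5308 0.0642 0.047 ] 0.0095
0.047 M 0.0802 [ 0.5299 -0.0105  0.047 ] -0.0092
0.051 L 0.098 [0.5311 0.064  0.051 ] 0.0095
0.051 M 0.0793 [ 0.5302 -0.0099  0.051 ] -0.0092
0.08047275109280415 [0.45350273 0.16813185 0.012     ] -0.1783832658021738
```

```bash
python3 - <<'E'
from h import *
plan([.43,.169,.2],-1.747)
E
```

```text
pose [0.49   0.0305 0.2548] psi -1.4069 ydown [-0.0011  0.     -1.    ] D [-0.06    0.1385 -0.0548] ry tot 0.3401 rows 3
{'x': np.float64(-0.0488), 'y': np.float64(0.0183), 'z': np.float64(-0.0122), 'ry': np.float64(0.1134)}
{'x': np.float64(-0.0471), 'y': np.float64(0.0183), 'z': np.float64(-0.0176), 'ry': np.float64(0.1134)}
{'x': np.float64(-0.0448), 'y': np.float64(0.0183), 'z': np.float64(-0.0229), 'ry': np.float64(0.1134)}
```

>>> {"fn": "send_rows", "kwargs": {"motion": [{"x": -0.0488,"y": 0.0183,"z": -0.0122,"rx": 0,"ry": 0.1134,"rz": 0},{"x": -0.0471,"y": 0.0183,"z": -0.0176,"rx": 0,"ry": 0.1134,"rz": 0},{"x": -0.0448,"y": 0.0183,"z": -0.0229,"rx": 0,"ry": 0.1134,"rz": 0},{"x": 0,"y": 0,"z": 0,"rx": 0,"ry": 0,"rz": 0},{"x": 0,"y": 0,"z": 0,"rx": 0,"ry": 0,"rz": 0},{"x": 0,"y": 0,"z": 0,"rx": 0,"ry": 0,"rz": 0}]}}

```text
time_s: 13.48
ee_pos: [0.4312, 0.1686, 0.2008]
tcp_rot: [[-0.178, 0.001, 0.984], [-0.984, -0.0, -0.178], [-0.0, -1.0, 0.001]]
wrist_force: [-0.1, -0.1, -0.1]
finger_gap: 0.088
```

```bash
python3 - <<'E'
from h import *
plan()
wr('w9')
E
```

```text
pose [0.4312 0.1686 0.2008] psi -1.75 ydown [ 9.e-04 -1.e-04 -1.e+00] D [0. 0. 0.] ry tot -0.0 rows 1
{'x': np.float64(0.0), 'y': np.float64(-0.0), 'z': np.float64(0.0), 'ry': np.float64(-0.0)}
scale 1.5625
13.525 [0.431  0.1686 0.2008] F [-0.5 -0.2 -0.8]
```

View pics/w9b.png

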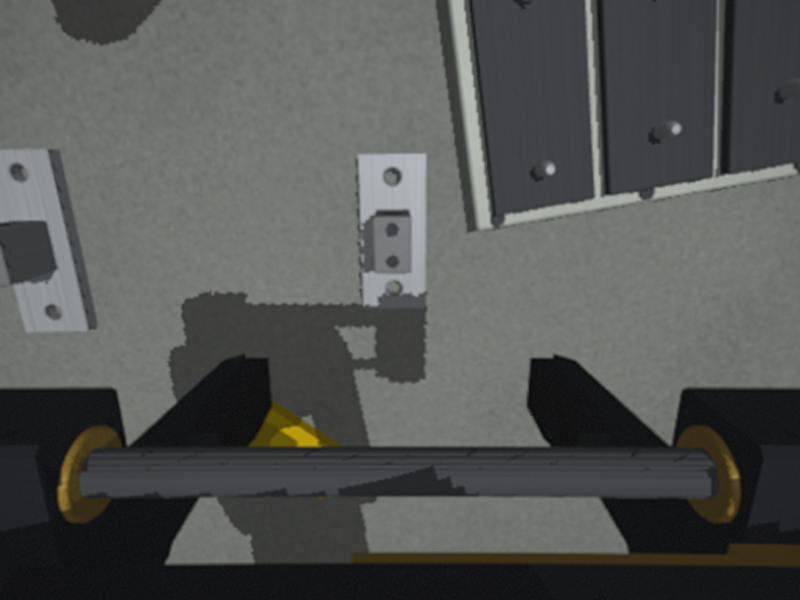

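```bash
python3 - <<'E'
from h import *
c=ld('w9')
for a,b in[((392,176),(394,287)),((18,172),(53,312))]:
    q=[at(c,un(p),.012) for p in(a,b)];d=q[0]-q[1];m=(q[0]+q[1])/2;print(np.linalg.norm(d),m,np.arctan2(d[1],d[0]))
q=[at(c,un(p),.056) for p in((376,211),(410,211),(410,273),(375,274))];print(np.mean(q,0))
plan([.4525,.168,.06],-1.75)
E
```

```text
0.07937583831663239 [0.45332957 0.16805054 0.012     ] -0.16492317550987773
0.1002434707789621 [0.48988311 0.4192566  0.012     ] -0.15643290362185625
[0.45408077 0.16759539 0.056     ]
pose [0.431  0.1686 0.2008] psi -1.7502 ydown [ 7.e-04  0.e+00 -1.e+00] D [ 0.0215 -0.0006 -0.1408] ry tot -0.0002 rows 3
{'x': np.float64(-0.0011), 'y': np.float64(0.0469), 'z': np.float64(0.0071), 'ry': np.float64(-0.0001)}
{'x': np.float64(-0.0011), 'y': np.float64(0.0469), 'z': np.float64(0.0071), 'ry': np.float64(-0.0001)}
{'x': np.float64(-0.0011), 'y': np.float64(0.0469), 'z': np.float64(0.0071), 'ry': np.float64(-0.0001)}
```

>>> {"fn": "send_rows", "kwargs": {"motion": [{"x": -0.001,"y": 0.047,"z": 0.0075,"rx": 0,"ry": 0,"rz": 0},{"x": -0.001,"y": 0.047,"z": 0.0075,"rx": 0,"ry": 0,"rz": 0},{"x": -0.001,"y": 0.047,"z": 0.0075,"rx": 0,"ry": 0,"rz": 0},{"x": 0,"y": 0.03,"z": 0,"rx": 0,"ry": 0,"rz": 0},{"x": 0,"y": 0,"z": 0,"rx": 0,"ry": 0,"rz": 0},{"x": 0,"y": 0,"z": 0,"rx": 0,"ry": 0,"rz": 0}]}}

```text
time_s: 14.28
ee_pos: [0.4538, 0.1683, 0.0307]
tcp_rot: [[-0.178, 0.002, 0.984], [-0.984, 0.0, -0.178], [-0.001, -1.0, 0.002]]
wrist_force: [-0.1, -1.0, 0.4]
finger_gap: 0.0882
```

```bash
python3 - <<'E'
from h import *
plan([.4535,.168,.0215],-1.745)
E
```

```text
pose [0.4538 0.1683 0.0307] psi -1.7496 ydown [ 1.9e-03  2.0e-04 -1.0e+00] D [-0.0003 -0.0003 -0.0092] ry tot -0.0046 rows 1
{'x': np.float64(0.0004), 'y': np.float64(0.0092), 'z': np.float64(-0.0003), 'ry': np.float64(-0.0046)}
```

>>> {"fn": "send_rows", "kwargs": {"motion": [{"x": 0,"y": 0.008,"z": 0,"rx": 0,"ry": -0.004,"rz": 0},{"x": 0,"y": 0,"z": 0,"rx": 0,"ry": 0,"rz": 0},{"x": 0,"y": 0,"z": 0,"rx": 0,"ry": 0,"rz": 0},{"x": 0,"y": 0,"z": 0,"rx": 0,"ry": 0,"rz": 0},{"x": 0,"y": 0,"z": 0,"rx": 0,"ry": 0,"rz": 0},{"x": 0,"y": 0,"z": 0,"rx": 0,"ry": 0,"rz": 0},{"x": 0,"y": 0,"z": 0,"rx": 0,"ry": 0,"rz": 0},{"x": 0,"y": 0,"z": 0,"rx": 0,"ry": 0,"rz": 0}], "fingers": 0, "grip_force": 45}}

```text
time_s: 15.28
ee_pos: [0.453, 0.1687, 0.0216]
tcp_rot: [[-0.174, 0.0, 0.985], [-0.985, 0.0, -0.174], [-0.0, -1.0, 0.0]]
wrist_force: [-0.9, 0.8, 0.4]
finger_gap: 0.0237
```

```bash
python3 - <<'E'
from h import *
plan();print(env.observe()['finger_gap'],env.observe()['time_s'])
E
```

```text
pose [0.453  0.1687 0.0216] psi -1.7452 ydown [ 2.e-04  1.e-04 -1.e+00] D [0. 0. 0.] ry tot -0.0 rows 1
{'x': np.float64(0.0), 'y': np.float64(-0.0), 'z': np.float64(0.0), 'ry': np.float64(-0.0)}
0.023694709846540325 15.275
```

>>> {"fn": "send_rows", "kwargs": {"motion": [{"x": 0,"y": -0.04,"z": 0,"rx": 0,"ry": 0,"rz": 0},{"x": 0,"y": -0.05,"z": 0,"rx": 0,"ry": 0,"rz": 0},{"x": 0,"y": -0.03,"z": 0,"rx": 0,"ry": 0,"rz": 0},{"x": 0,"y": 0,"z": 0,"rx": 0,"ry": 0,"rz": 0}]}}

```text
time_s: 15.78
ee_pos: [0.4534, 0.1687, 0.1426]
tcp_rot: [[-0.173, 0.003, 0.985], [-0.985, 0.0, -0.173], [-0.001, -1.0, 0.003]]
wrist_force: [-0.8, -0.1, -4.1]
finger_gap: 0.0237
```

```bash
python3 - <<'E'
from h import *
plan([.529,-.0092,.13],-1.571);print(env.observe()['finger_gap'])
E
```

```text
pose [0.4534 0.1687 0.1426] psi -1.7451 ydown [ 3.3e-03  4.0e-04 -1.0e+00] D [ 0.0756 -0.1779 -0.0126] ry tot -0.1741 rows 4
{'x': np.float64(0.0405), 'y': np.float64(0.0032), 'z': np.float64(0.0263), 'ry': np.float64(-0.0435)}
{'x': np.float64(0.0416), 'y': np.float64(0.0032), 'z': np.float64(0.0245), 'ry': np.float64(-0.0435)}
{'x': np.float64(0.0427), 'y': np.float64(0.0032), 'z': np.float64(0.0227), 'ry': np.float64(-0.0435)}
{'x': np.float64(0.0436), 'y': np.float64(0.0032), 'z': np.float64(0.0208), 'ry': np.float64(-0.0435)}
0.023724841484843842
```

>>> {"fn": "send_rows", "kwargs": {"motion": [{"x": 0.0405,"y": 0.0032,"z": 0.0263,"rx": 0,"ry": -0.0435,"rz": 0},{"x": 0.0416,"y": 0.0032,"z": 0.0245,"rx": 0,"ry": -0.0435,"rz": 0},{"x": 0.0427,"y": 0.0032,"z": 0.0227,"rx": 0,"ry": -0.0435,"rz": 0},{"x": 0.0436,"y": 0.0032,"z": 0.0208,"rx": 0,"ry": -0.0435,"rz": 0},{"x": 0,"y": 0,"z": 0,"rx": 0,"ry": 0,"rz": 0},{"x": 0,"y": 0,"z": 0,"rx": 0,"ry": 0,"rz": 0}]}}

```text
time_s: 16.52
ee_pos: [0.5274, -0.0088, 0.1271]
tcp_rot: [[-0.001, -0.003, 1.0], [-1.0, 0.001, -0.001], [-0.001, -1.0, -0.003]]
wrist_force: [0.7, 0.3, -3.1]
finger_gap: 0.0233
```

```bash
python3 - <<'E'
from h import *
plan([.529,-.0092,.09],-1.571);print(env.observe()['finger_gap'])
wr('w10')
E
```

```text
pose [ 0.5274 -0.0088  0.1271] psi -1.5718 ydown [-0.0034  0.0011 -1.    ] D [ 0.0016 -0.0004 -0.0371] ry tot -0.0008 rows 1
{'x': np.float64(0.0004), 'y': np.float64(0.0371), 'z': np.float64(0.0016), 'ry': np.float64(-0.0008)}
0.023309994719210927
scale 1.5625
16.575 [ 0.5275 -0.0084  0.1275] F [ 0.1  0.3 -3.3]
```

View pics/w10b.png

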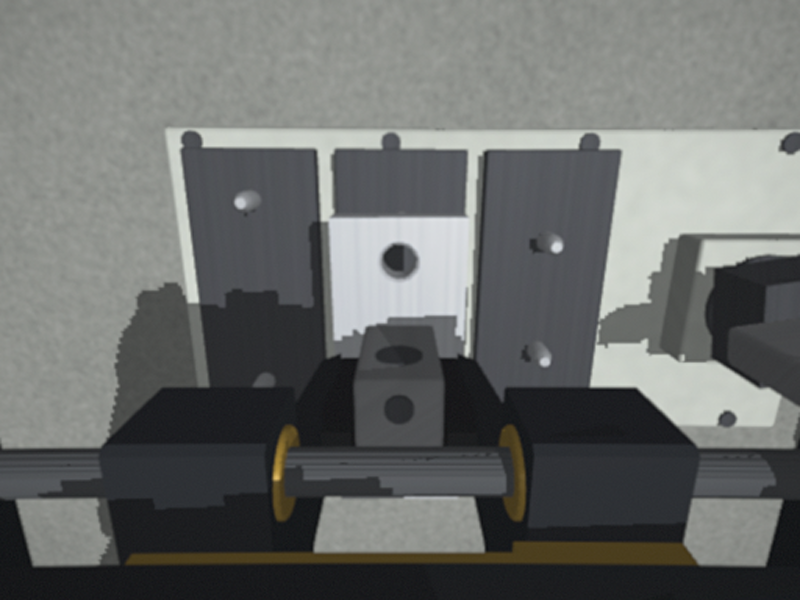

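```bash
python3 - <<'E'
from h import *
c=ld('w10')
print('hole',at(c,un((399.5,260)),.1275-.0096))
for n,p in dict(Lp=(242,202),Sp=(558,245),Sm=(545,362)).items(): print(n,at(c,un(p),.0475).round(4),at(c,un(p),.051).round(4))
print('pad M edges',at(c,un((333,150)),.032),at(c,un((467,150)),.032))
print('pad S edge',at(c,un((485,150)),.032),at(c,un((620,150)),.032))
E
```

```text
hole [ 0.5676894  -0.00959949  0.1179    ]
Lp [0.5804 0.0646 0.0475] [0.5808 0.0634 0.051 ]
Sp [ 0.5598 -0.0864  0.0475] [ 0.5605 -0.0852  0.051 ]
Sm [ 0.4981 -0.0856  0.0475] [ 0.4997 -0.0844  0.051 ]
pad M edges [0.60402686 0.02279835 0.032     ] [ 0.60395204 -0.04271326  0.032     ]
pad S edge [ 0.60392457 -0.05150251  0.032     ] [ 0.60359053 -0.11709968  0.032     ]
```

>>> {"fn": "send_rows", "kwargs": {"motion": [{"x": 0.0005,"y": 0.02,"z": 0.0015,"rx": 0,"ry": 0,"rz": 0},{"x": 0,"y": 0.02,"z": 0,"rx": 0,"ry": 0,"rz": 0},{"x": 0,"y": 0,"z": 0,"rx": 0,"ry": 0,"rz": 0},{"x": 0,"y": 0,"z": 0,"rx": 0,"ry": 0,"rz": 0},{"x": 0,"y": 0,"z": 0,"rx": 0,"ry": 0,"rz": 0}]}}

```text
time_s: 17.2
ee_pos: [0.5302, -0.0096, 0.0895]
tcp_rot: [[-0.0, 0.001, 1.0], [-1.0, -0.0, -0.0], [0.0, -1.0, 0.001]]
wrist_force: [0.2, -0.2, -3.9]
finger_gap: 0.0237
```

```bash
python3 - <<'E'
from h import *
plan([.5292,-.0092,.075],-1.571)
E
```

```text
pose [ 0.5302 -0.0096  0.0895] psi -1.5708 ydown [ 1.4e-03 -3.0e-04 -1.0e+00] D [-0.001   0.0004 -0.0145] ry tot 0.0002 rows 1
{'x': np.float64(-0.0004), 'y': np.float64(0.0145), 'z': np.float64(-0.001), 'ry': np.float64(0.0002)}
```

>>> {"fn": "send_rows", "kwargs": {"motion": [{"x": -0.0003,"y": 0.008,"z": -0.0008,"rx": 0,"ry": 0,"rz": 0},{"x": 0,"y": 0.006,"z": 0,"rx": 0,"ry": 0,"rz": 0},{"x": 0,"y": 0,"z": 0,"rx": 0,"ry": 0,"rz": 0},{"x": 0,"y": 0,"z": 0,"rx": 0,"ry": 0,"rz": 0}]}}

```text
time_s: 17.7
ee_pos: [0.5292, -0.0095, 0.0748]
tcp_rot: [[-0.0, 0.0, 1.0], [-1.0, -0.0, -0.0], [0.0, -1.0, 0.0]]
wrist_force: [-0.1, 0.3, -3.0]
finger_gap: 0.0235
```

>>> {"fn": "send_rows", "kwargs": {"motion": [{"x": 0,"y": 0.003,"z": 0,"rx": 0,"ry": 0,"rz": 0},{"x": 0,"y": 0.003,"z": 0,"rx": 0,"ry": 0,"rz": 0},{"x": 0,"y": 0,"z": 0,"rx": 0,"ry": 0,"rz": 0}]}}

```text
time_s: 18.08
ee_pos: [0.529, -0.0095, 0.0685]
tcp_rot: [[-0.0, -0.001, 1.0], [-1.0, 0.0, -0.0], [-0.0, -1.0, -0.001]]
wrist_force: [-0.7, -0.1, -3.0]
finger_gap: 0.0233
```

>>> {"fn": "send_rows", "kwargs": {"motion": [{"x": 0,"y": 0.003,"z": 0,"rx": 0,"ry": 0,"rz": 0},{"x": 0,"y": 0.002,"z": 0,"rx": 0,"ry": 0,"rz": 0},{"x": 0,"y": 0,"z": 0,"rx": 0,"ry": 0,"rz": 0}]}}

```text
time_s: 18.45
ee_pos: [0.5292, -0.0095, 0.0636]
tcp_rot: [[-0.0, 0.0, 1.0], [-1.0, 0.0, -0.0], [-0.0, -1.0, 0.0]]
wrist_force: [0.5, 1.1, -4.7]
finger_gap: 0.0237
```

>>> {"fn": "send_rows", "kwargs": {"motion": [{"x": 0,"y": 0.003,"z": 0,"rx": 0,"ry": 0,"rz": 0},{"x": 0,"y": 0.002,"z": 0,"rx": 0,"ry": 0,"rz": 0},{"x": 0,"y": 0,"z": 0,"rx": 0,"ry": 0,"rz": 0}]}}

```text
time_s: 18.82
ee_pos: [0.5291, -0.0095, 0.0586]
tcp_rot: [[-0.0, -0.0, 1.0], [-1.0, 0.0, -0.0], [-0.0, -1.0, -0.0]]
wrist_force: [0.7, 1.2, -3.7]
finger_gap: 0.0235
```

>>> {"fn": "send_rows", "kwargs": {"motion": [{"x": 0,"y": 0.003,"z": 0,"rx": 0,"ry": 0,"rz": 0},{"x": 0,"y": 0.001,"z": 0,"rx": 0,"ry": 0,"rz": 0},{"x": 0,"y": 0,"z": 0,"rx": 0,"ry": 0,"rz": 0}]}}

```text
time_s: 19.2
ee_pos: [0.5292, -0.0095, 0.0547]
tcp_rot: [[-0.0, 0.0, 1.0], [-1.0, 0.0, -0.0], [-0.0, -1.0, 0.0]]
wrist_force: [1.1, 0.3, -4.0]
finger_gap: 0.0237
```

>>> {"fn": "send_rows", "kwargs": {"motion": [{"x": 0,"y": 0.002,"z": 0,"rx": 0,"ry": 0,"rz": 0},{"x": 0,"y": 0.001,"z": 0,"rx": 0,"ry": 0,"rz": 0},{"x": 0,"y": 0,"z": 0,"rx": 0,"ry": 0,"rz": 0}]}}

```text
time_s: 19.58
ee_pos: [0.5293, -0.0095, 0.0536]
tcp_rot: [[-0.0, 0.002, 1.0], [-1.0, -0.001, -0.0], [0.001, -1.0, 0.002]]
wrist_force: [-4.2, 1.0, 16.6]
finger_gap: 0.0236
```

>>> {"fn": "send_rows", "kwargs": {"motion": [{"x": 0,"y": -0.0015,"z": 0,"rx": 0,"ry": 0,"rz": 0},{"x": 0,"y": 0,"z": 0,"rx": 0,"ry": 0,"rz": 0}]}}

```text
time_s: 19.82
ee_pos: [0.5292, -0.0095, 0.0536]
tcp_rot: [[-0.0, 0.0, 1.0], [-1.0, -0.0, -0.0], [0.0, -1.0, 0.0]]
wrist_force: [-0.5, 0.6, 5.0]
finger_gap: 0.0239
```

>>> {"fn": "send_rows", "kwargs": {"motion": [{"x": 0,"y": 0,"z": 0,"rx": 0,"ry": 0,"rz": 0},{"x": 0,"y": 0,"z": 0,"rx": 0,"ry": 0,"rz": 0},{"x": 0,"y": 0,"z": 0,"rx": 0,"ry": 0,"rz": 0},{"x": 0,"y": -0.04,"z": 0,"rx": 0,"ry": 0,"rz": 0},{"x": 0,"y": -0.05,"z": 0,"rx": 0,"ry": 0,"rz": 0},{"x": 0,"y": -0.06,"z": -0.04,"rx": 0,"ry": 0,"rz": 0},{"x": 0,"y": 0,"z": 0,"rx": 0,"ry": 0,"rz": 0}], "fingers": 0.045}}

```text
time_s: 20.7
ee_pos: [0.4944, -0.0096, 0.1987]
tcp_rot: [[-0.0, 0.007, 1.0], [-1.0, -0.002, -0.0], [0.002, -1.0, 0.007]]
wrist_force: [-0.4, 0.7, -0.8]
finger_gap: 0.0451
```

```bash
python3 - <<'E'
from h import *
wr('w11')
plan([.465,.419,.21],-1.571-.156)
E
```

```text
scale 1.5625
20.75 [ 0.4944 -0.0095  0.1965] F [-0.1 -0.  -0.2]
pose [ 0.4944 -0.0095  0.1965] psi -1.5714 ydown [ 3.1e-03 -9.0e-04 -1.0e+00] D [-0.0294  0.4285  0.0135] ry tot 0.1556 rows 8
{'x': np.float64(-0.0536), 'y': np.float64(-0.0017), 'z': np.float64(-0.0037), 'ry': np.float64(0.0195)}
{'x': np.float64(-0.0535), 'y': np.float64(-0.0017), 'z': np.float64(-0.0047), 'ry': np.float64(0.0195)}
{'x': np.float64(-0.0534), 'y': np.float64(-0.0017), 'z': np.float64(-0.0058), 'ry': np.float64(0.0195)}
{'x': np.float64(-0.0533), 'y': np.float64(-0.0017), 'z': np.float64(-0.0068), 'ry': np.float64(0.0195)}
{'x': np.float64(-0.0531), 'y': np.float64(-0.0017), 'z': np.float64(-0.0079), 'ry': np.float64(0.0195)}
{'x': np.float64(-0.053), 'y': np.float64(-0.0017), 'z': np.float64(-0.0089), 'ry': np.float64(0.0195)}
{'x': np.float64(-0.0528), 'y': np.float64(-0.0017), 'z': np.float64(-0.0099), 'ry': np.float64(0.0195)}
{'x': np.float64(-0.0526), 'y': np.float64(-0.0017), 'z': np.float64(-0.0109), 'ry': np.float64(0.0195)}
```

View pics/w11b.png

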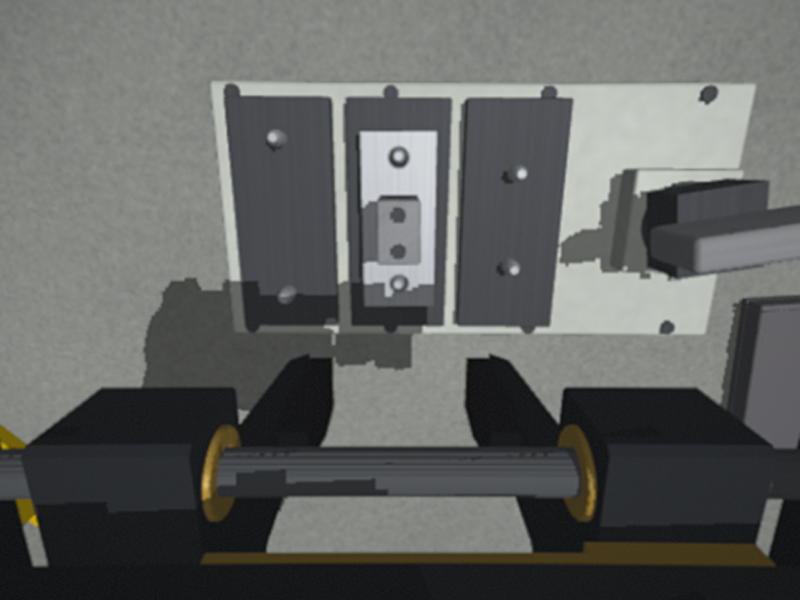

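Mid holder is seated, with pins visible in its holes at (398,156) and (398,284). Now the long holder.

>>> {"fn": "send_rows", "kwargs": {"motion": [{"x": -0.0536,"y": -0.0017,"z": -0.0037,"rx": 0,"ry": 0.0195,"rz": 0},{"x": -0.0535,"y": -0.0017,"z": -0.0047,"rx": 0,"ry": 0.0195,"rz": 0},{"x": -0.0534,"y": -0.0017,"z": -0.0058,"rx": 0,"ry": 0.0195,"rz": 0},{"x": -0.0533,"y": -0.0017,"z": -0.0068,"rx": 0,"ry": 0.0195,"rz": 0},{"x": -0.0531,"y": -0.0017,"z": -0.0079,"rx": 0,"ry": 0.0195,"rz": 0},{"x": -0.053,"y": -0.0017,"z": -0.0089,"rx": 0,"ry": 0.0195,"rz": 0},{"x": -0.0528,"y": -0.0017,"z": -0.0099,"rx": 0,"ry": 0.0195,"rz": 0},{"x": -0.0526,"y": -0.0017,"z": -0.0109,"rx": 0,"ry": 0.0195,"rz": 0}], "fingers": 0.088}}

```text
time_s: 21.75
ee_pos: [0.4649, 0.4211, 0.2066]
tcp_rot: [[-0.156, -0.002, 0.988], [-0.988, -0.002, -0.156], [0.002, -1.0, -0.002]]
wrist_force: [1.0, -0.1, -0.3]
finger_gap: 0.0881
```

>>> {"fn": "send_rows", "kwargs": {"motion": [{"x": 0,"y": 0,"z": 0,"rx": 0,"ry": 0,"rz": 0},{"x": 0,"y": 0,"z": 0,"rx": 0,"ry": 0,"rz": 0},{"x": 0,"y": 0,"z": 0,"rx": 0,"ry": 0,"rz": 0}]}}

```text
time_s: 22.12
ee_pos: [0.4655, 0.4182, 0.2083]
tcp_rot: [[-0.157, -0.001, 0.988], [-0.988, -0.001, -0.157], [0.001, -1.0, -0.001]]
wrist_force: [0.2, -0.3, 0.0]
finger_gap: 0.0884
```

```bash
python3 - <<'E'
from h import *
c=ld('w11')
for a,b in[((276,138),(288,294)),((399,155),(399,283))]:
    q=[at(c,un(p),.049) for p in(a,b)];d=q[0]-q[1];print(np.linalg.norm(d),(q[0]+q[1])/2,np.arctan2(d[1],d[0]))
plan()
wr('w12')
E
```

```text
0.0965593885690799 [0.53156174 0.06232559 0.049     ] 0.006234387527431378
0.07962387510740532 [ 0.53044592 -0.01064168  0.049     ] -0.00045759098085177015
pose [0.4655 0.4182 0.2083] psi -1.7286 ydown [-9.e-04 -7.e-04 -1.e+00] D [0. 0. 0.] ry tot -0.0 rows 1
{'x': np.float64(0.0), 'y': np.float64(-0.0), 'z': np.float64(0.0), 'ry': np.float64(-0.0)}
scale 1.5625
22.175 [0.4656 0.4182 0.2086] F [-0.7  0.3  0.3]
```

View pics/w12b.png

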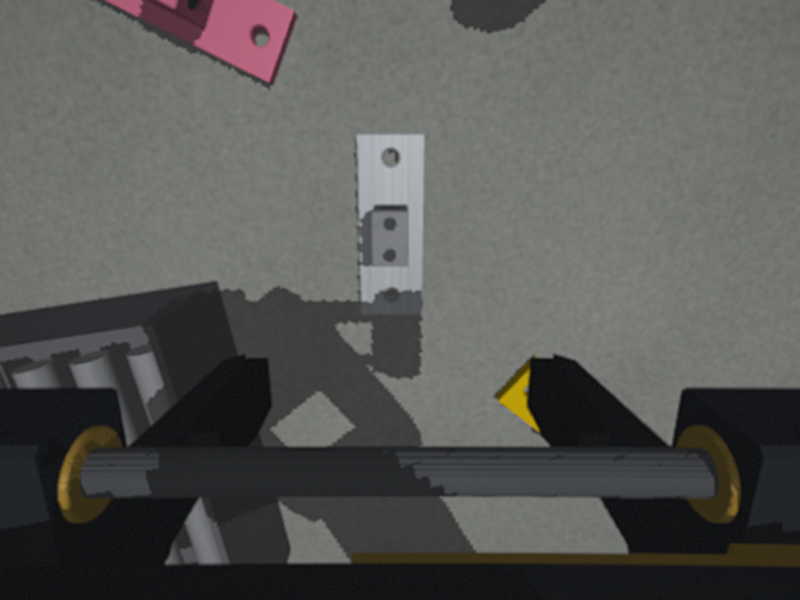

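```bash
python3 - <<'E'
from h import *
c=ld('w12')
q=[at(c,un(p),.012) for p in((390.5,157),(391.5,295))];d=q[0]-q[1];m=(q[0]+q[1])/2;print(np.linalg.norm(d),m,np.arctan2(d[1],d[0]))
print('blk',np.mean([at(c,un(p),.056) for p in((375,209),(407,209),(407,266),(374,266))],0))
t=env.calibration('top')
for z in(0,.05,.08,.1): print('box',z,at(c,un((215,285)),z).round(3),at(t,un((195,308)),z).round(3),at(t,un((195,420)),z).round(3))
plan([m[0],m[1],.06],-1.7286)
E
```

```text
0.10025159611575091 [0.48968944 0.41917687 0.012     ] -0.1555294466282338
blk [0.4902261  0.41862745 0.056     ]
box 0 [0.466 0.562 0.   ] [0.47  0.563 0.   ] [0.203 0.561 0.   ]
box 0.05 [0.476 0.54  0.05 ] [0.466 0.549 0.05 ] [0.205 0.547 0.05 ]
box 0.08 [0.483 0.527 0.08 ] [0.463 0.54  0.08 ] [0.207 0.539 0.08 ]
box 0.1 [0.487 0.518 0.1  ] [0.461 0.535 0.1  ] [0.208 0.533 0.1  ]
pose [0.4656 0.4182 0.2086] psi -1.7287 ydown [-5.e-04 -4.e-04 -1.e+00] D [ 0.0241  0.001  -0.1486] ry tot -0.0001 rows 3
{'x': np.float64(-0.0016), 'y': np.float64(0.0495), 'z': np.float64(0.0079), 'ry': np.float64(-0.0)}
{'x': np.float64(-0.0016), 'y': np.float64(0.0495), 'z': np.float64(0.0079), 'ry': np.float64(-0.0)}
{'x': np.float64(-0.0016), 'y': np.float64(0.0495), 'z': np.float64(0.0079), 'ry': np.float64(-0.0)}
```

>>> {"fn": "send_rows", "kwargs": {"motion": [{"x": -0.0014,"y": 0.05,"z": 0.0078,"rx": 0,"ry": 0,"rz": 0},{"x": -0.0014,"y": 0.05,"z": 0.0078,"rx": 0,"ry": 0,"rz": 0},{"x": -0.0014,"y": 0.05,"z": 0.0078,"rx": 0,"ry": 0,"rz": 0},{"x": 0,"y": 0.028,"z": 0,"rx": 0,"ry": 0,"rz": 0},{"x": 0,"y": 0,"z": 0,"rx": 0,"ry": 0,"rz": 0},{"x": 0,"y": 0,"z": 0,"rx": 0,"ry": 0,"rz": 0}]}}

```text
time_s: 22.92
ee_pos: [0.4897, 0.4198, 0.0325]
tcp_rot: [[-0.156, 0.002, 0.988], [-0.988, 0.001, -0.156], [-0.001, -1.0, 0.002]]
wrist_force: [-0.5, 0.7, 0.4]
finger_gap: 0.0878
```

```bash
python3 - <<'E'
from h import *
plan([.489,.419,.0215],-1.7265)
E
```

```text
pose [0.4897 0.4198 0.0325] psi -1.7277 ydown [ 0.002   0.0012 -1.    ] D [-0.0007 -0.0008 -0.011 ] ry tot -0.0012 rows 1
{'x': np.float64(0.0009), 'y': np.float64(0.011), 'z': np.float64(-0.0006), 'ry': np.float64(-0.0012)}
```

>>> {"fn": "send_rows", "kwargs": {"motion": [{"x": 0.0005,"y": 0.0095,"z": 0,"rx": 0,"ry": 0,"rz": 0},{"x": 0,"y": 0,"z": 0,"rx": 0,"ry": 0,"rz": 0},{"x": 0,"y": 0,"z": 0,"rx": 0,"ry": 0,"rz": 0},{"x": 0,"y": 0,"z": 0,"rx": 0,"ry": 0,"rz": 0},{"x": 0,"y": 0,"z": 0,"rx": 0,"ry": 0,"rz": 0},{"x": 0,"y": 0,"z": 0,"rx": 0,"ry": 0,"rz": 0},{"x": 0,"y": 0,"z": 0,"rx": 0,"ry": 0,"rz": 0},{"x": 0,"y": 0,"z": 0,"rx": 0,"ry": 0,"rz": 0}], "fingers": 0, "grip_force": 45}}

```text
time_s: 23.92
ee_pos: [0.4889, 0.4195, 0.0214]
tcp_rot: [[-0.156, 0.0, 0.988], [-0.988, 0.0, -0.156], [-0.0, -1.0, 0.0]]
wrist_force: [-0.4, 0.7, -0.4]
finger_gap: 0.0237
```

```bash
python3 - <<'E'
from h import *
plan();print(env.observe()['finger_gap'],env.observe()['time_s'])
E
```

```text
pose [0.4889 0.4195 0.0214] psi -1.7272 ydown [ 3.e-04  4.e-04 -1.e+00] D [0. 0. 0.] ry tot -0.0 rows 1
{'x': np.float64(0.0), 'y': np.float64(-0.0), 'z': np.float64(0.0), 'ry': np.float64(-0.0)}
0.02371034180433417 23.925
```

```bash
python3 - <<'E'
from h import *
s=env.calibration('scene');t=env.calibration('top')
print('bottle foot scene',at(s,un((530,420)),0),'cap scene',at(s,un((540,364)),.16),'cap top',at(t,un((293,219)),.16), 'foot top', at(t,un((300,238)),0))
E
```

```text
bottle foot scene [0.65829745 0.30941477 0.        ] cap scene [0.65521876 0.30112138 0.16      ] cap top [0.6496673  0.30019001 0.16      ] foot top [0.63562429 0.30739684 0.        ]
```

>>> {"fn": "send_rows", "kwargs": {"motion": [{"x": 0,"y": -0.04,"z": 0,"rx": 0,"ry": 0,"rz": 0},{"x": 0,"y": -0.05,"z": 0,"rx": 0,"ry": 0,"rz": 0},{"x": 0,"y": -0.033,"z": 0,"rx": 0,"ry": 0,"rz": 0},{"x": 0,"y": 0,"z": 0,"rx": 0,"ry": 0,"rz": 0}]}}

```text
time_s: 24.42
ee_pos: [0.4893, 0.4196, 0.146]
tcp_rot: [[-0.156, 0.003, 0.988], [-0.988, 0.002, -0.156], [-0.002, -1.0, 0.003]]
wrist_force: [-0.1, 0.2, -4.9]
finger_gap: 0.0238
```

```bash
python3 - <<'E'
from h import *
plan([.44,.3,.14],-1.571-.1); print(env.observe()['finger_gap'])
E
```

```text
pose [0.4893 0.4196 0.146 ] psi -1.7272 ydown [ 0.0033  0.0017 -1.    ] D [-0.0493 -0.1196 -0.006 ] ry tot -0.0562 rows 3
{'x': np.float64(0.0419), 'y': np.float64(0.002), 'z': np.float64(-0.01), 'ry': np.float64(-0.0187)}
{'x': np.float64(0.0417), 'y': np.float64(0.002), 'z': np.float64(-0.0108), 'ry': np.float64(-0.0187)}
{'x': np.float64(0.0415), 'y': np.float64(0.002), 'z': np.float64(-0.0116), 'ry': np.float64(-0.0187)}
0.02384431296639998
```

>>> {"fn": "send_rows", "kwargs": {"motion": [{"x": 0.042,"y": 0,"z": -0.007,"rx": 0,"ry": -0.0187,"rz": 0},{"x": 0.042,"y": 0,"z": -0.007,"rx": 0,"ry": -0.0187,"rz": 0},{"x": 0.042,"y": 0,"z": -0.007,"rx": 0,"ry": -0.0187,"rz": 0},{"x": 0.05,"y": 0,"z": 0,"rx": 0,"ry": -0.03,"rz": 0},{"x": 0.05,"y": 0,"z": 0,"rx": 0,"ry": -0.03,"rz": 0}]}}

```text
time_s: 25.05
ee_pos: [0.4407, 0.1961, 0.1423]
tcp_rot: [[-0.039, -0.004, 0.999], [-0.999, -0.001, -0.039], [0.001, -1.0, -0.004]]
wrist_force: [0.5, -0.5, -3.7]
finger_gap: 0.0233
```

```bash
python3 - <<'E'
from h import *
plan([.529,.0655,.135],-1.571); print(env.observe()['finger_gap'])
E
```

```text
pose [0.4407 0.1961 0.1423] psi -1.6096 ydown [-3.8e-03 -8.0e-04 -1.0e+00] D [ 0.0883 -0.1306 -0.0073] ry tot -0.0386 rows 3
{'x': np.float64(0.0424), 'y': np.float64(0.0024), 'z': np.float64(0.0311), 'ry': np.float64(-0.0129)}
{'x': np.float64(0.0428), 'y': np.float64(0.0024), 'z': np.float64(0.0306), 'ry': np.float64(-0.0129)}
{'x': np.float64(0.0432), 'y': np.float64(0.0024), 'z': np.float64(0.03), 'ry': np.float64(-0.0129)}
0.023348033325850136
```

>>> {"fn": "send_rows", "kwargs": {"motion": [{"x": 0.041,"y": 0.001,"z": 0.031,"rx": 0,"ry": -0.0129,"rz": 0},{"x": 0.042,"y": 0.001,"z": 0.0306,"rx": 0,"ry": -0.0129,"rz": 0},{"x": 0.042,"y": 0.001,"z": 0.03,"rx": 0,"ry": -0.0129,"rz": 0},{"x": 0,"y": 0,"z": 0,"rx": 0,"ry": 0,"rz": 0},{"x": 0,"y": 0,"z": 0,"rx": 0,"ry": 0,"rz": 0},{"x": 0,"y": 0,"z": 0,"rx": 0,"ry": 0,"rz": 0}]}}

```text
time_s: 25.8
ee_pos: [0.5294, 0.0712, 0.1406]
tcp_rot: [[-0.0, -0.002, 1.0], [-1.0, 0.0, -0.0], [-0.0, -1.0, -0.002]]
wrist_force: [-0.8, 1.1, -3.6]
finger_gap: 0.0237
```

```bash
python3 - <<'E'
from h import *
plan([.529,.0655,.135],-1.571); print(env.observe()['finger_gap'])
wr('w13')
E
```

```text
pose [0.5294 0.0712 0.1406] psi -1.5711 ydown [-1.8e-03  2.0e-04 -1.0e+00] D [-0.0004 -0.0057 -0.0056] ry tot -0.0001 rows 1
{'x': np.float64(0.0057), 'y': np.float64(0.0056), 'z': np.float64(-0.0004), 'ry': np.float64(-0.0001)}
0.023706051444780805
scale 1.5625
25.85 [0.5296 0.0712 0.141 ] F [-0.5  0.9 -3.2]
```

View pics/w13b.png

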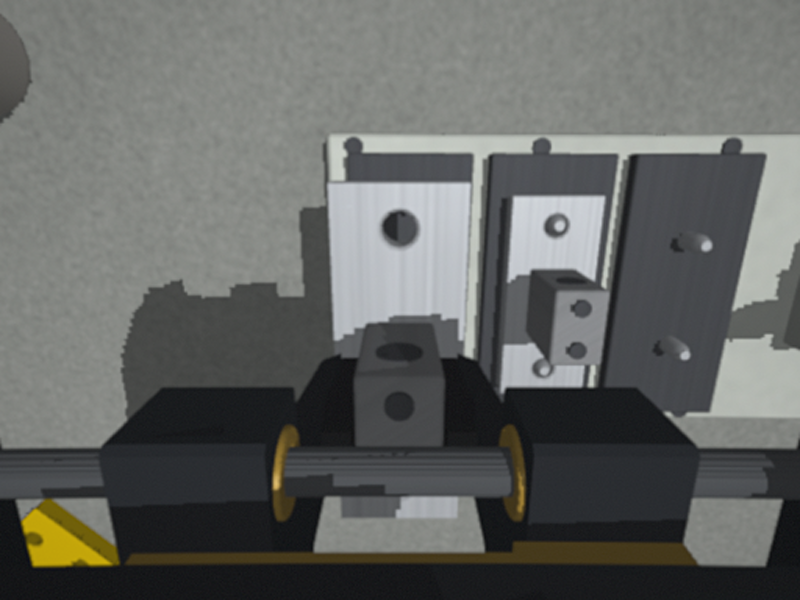

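```bash
python3 - <<'E'
from h import *
c=ld('w13')
print('hole',at(c,un((399.5,229)),.1316)); print('Mpin',at(c,un((558,225)),.049),'Spins',at(c,un((707,245)),.049),at(c,un((684,354)),.049))
print('M pad edges',at(c,un((490,154)),.032),at(c,un((617,154)),.032),'L right edge',at(c,un((472,154)),.032))
plan([.5294,.0655,.09],-1.571)
E
```

```text
hole [0.58018543 0.07042315 0.1316    ]
Mpin [ 0.5699831  -0.00961707  0.049     ] Spins [ 0.55959355 -0.08571232  0.049     ] [ 0.49972872 -0.08448733  0.049     ]
M pad edges [0.60433829 0.02337523 0.032     ] [ 0.60405186 -0.0420269   0.032     ] L right edge [0.60436214 0.03268665 0.032     ]
pose [0.5296 0.0712 0.141 ] psi -1.571 ydown [-1.1e-03  2.0e-04 -1.0e+00] D [-0.0002 -0.0057 -0.051 ] ry tot -0.0 rows 1
{'x': np.float64(0.0057), 'y': np.float64(0.051), 'z': np.float64(-0.0002), 'ry': np.float64(-0.0)}
```

>>> {"fn": "send_rows", "kwargs": {"motion": [{"x": 0.0054,"y": 0.02,"z": 0,"rx": 0,"ry": 0,"rz": 0},{"x": 0,"y": 0.025,"z": 0,"rx": 0,"ry": 0,"rz": 0},{"x": 0,"y": 0.015,"z": 0,"rx": 0,"ry": 0,"rz": 0},{"x": 0,"y": 0,"z": 0,"rx": 0,"ry": 0,"rz": 0},{"x": 0,"y": 0,"z": 0,"rx": 0,"ry": 0,"rz": 0},{"x": 0,"y": 0,"z": 0,"rx": 0,"ry": 0,"rz": 0}]}}

```text
time_s: 26.6
ee_pos: [0.5308, 0.0649, 0.0821]
tcp_rot: [[-0.001, 0.002, 1.0], [-1.0, -0.0, -0.001], [0.0, -1.0, 0.002]]
wrist_force: [-0.6, 0.6, -4.3]
finger_gap: 0.0234
```

```bash
python3 - <<'E'
from h import *
plan([.5293,.0658,.072],-1.571)
E
```

```text
pose [0.5308 0.0649 0.0821] psi -1.5723 ydown [ 1.6e-03 -1.0e-04 -1.0e+00] D [-0.0015  0.0009 -0.0101] ry tot -0.0013 rows 1
{'x': np.float64(-0.0009), 'y': np.float64(0.0101), 'z': np.float64(-0.0015), 'ry': np.float64(-0.0013)}
```

>>> {"fn": "send_rows", "kwargs": {"motion": [{"x": -0.0006,"y": 0.006,"z": -0.001,"rx": 0,"ry": 0,"rz": 0},{"x": 0,"y": 0.003,"z": 0,"rx": 0,"ry": 0,"rz": 0},{"x": 0,"y": 0,"z": 0,"rx": 0,"ry": 0,"rz": 0},{"x": 0,"y": 0,"z": 0,"rx": 0,"ry": 0,"rz": 0},{"x": 0,"y": 0,"z": 0,"rx": 0,"ry": 0,"rz": 0}]}}

```text
time_s: 27.22
ee_pos: [0.5294, 0.0655, 0.0724]
tcp_rot: [[-0.002, 0.0, 1.0], [-1.0, 0.0, -0.002], [-0.0, -1.0, 0.0]]
wrist_force: [-0.5, -0.2, -4.0]
finger_gap: 0.0235
```

```bash
python3 - <<'E'
from h import *
plan([.5293,.0658,.068],-1.571)
E
```

```text
pose [0.5294 0.0655 0.0724] psi -1.5724 ydown [ 2.e-04  0.e+00 -1.e+00] D [-0.0001  0.0003 -0.0044] ry tot -0.0014 rows 1
{'x': np.float64(-0.0003), 'y': np.float64(0.0044), 'z': np.float64(-0.0001), 'ry': np.float64(-0.0014)}
```

>>> {"fn": "send_rows", "kwargs": {"motion": [{"x": -0.0002,"y": 0.003,"z": 0,"rx": 0,"ry": 0,"rz": 0},{"x": 0,"y": 0.003,"z": 0,"rx": 0,"ry": 0,"rz": 0},{"x": 0,"y": 0,"z": 0,"rx": 0,"ry": 0,"rz": 0}]}}

```text
time_s: 27.6
ee_pos: [0.5292, 0.0657, 0.0661]
tcp_rot: [[-0.002, -0.001, 1.0], [-1.0, 0.0, -0.002], [-0.0, -1.0, -0.001]]
wrist_force: [-0.3, 0.0, -3.3]
finger_gap: 0.024
```

>>> {"fn": "send_rows", "kwargs": {"motion": [{"x": 0,"y": 0.003,"z": 0,"rx": 0,"ry": 0,"rz": 0},{"x": 0,"y": 0.002,"z": 0,"rx": 0,"ry": 0,"rz": 0},{"x": 0,"y": 0,"z": 0,"rx": 0,"ry": 0,"rz": 0}]}}

```text
time_s: 27.98
ee_pos: [0.5293, 0.0657, 0.0612]
tcp_rot: [[-0.002, -0.0, 1.0], [-1.0, 0.0, -0.002], [-0.0, -1.0, -0.0]]
wrist_force: [0.2, 0.2, -3.9]
finger_gap: 0.0237
```

>>> {"fn": "send_rows", "kwargs": {"motion": [{"x": 0,"y": 0.003,"z": 0,"rx": 0,"ry": 0,"rz": 0},{"x": 0,"y": 0.003,"z": 0,"rx": 0,"ry": 0,"rz": 0},{"x": 0,"y": 0,"z": 0,"rx": 0,"ry": 0,"rz": 0}]}}

```text
time_s: 28.35
ee_pos: [0.5292, 0.0657, 0.0551]
tcp_rot: [[-0.002, -0.001, 1.0], [-1.0, 0.0, -0.002], [-0.0, -1.0, -0.001]]
wrist_force: [0.1, 0.4, -3.4]
finger_gap: 0.0236
```

>>> {"fn": "send_rows", "kwargs": {"motion": [{"x": 0,"y": 0.002,"z": 0,"rx": 0,"ry": 0,"rz": 0},{"x": 0,"y": 0.001,"z": 0,"rx": 0,"ry": 0,"rz": 0},{"x": 0,"y": 0,"z": 0,"rx": 0,"ry": 0,"rz": 0}]}}

```text
time_s: 28.72
ee_pos: [0.5295, 0.0657, 0.0534]
tcp_rot: [[-0.001, 0.001, 1.0], [-1.0, -0.0, -0.001], [0.0, -1.0, 0.001]]
wrist_force: [-3.3, -0.2, 7.1]
finger_gap: 0.0235
```

Down on the pad. Release and rise.

>>> {"fn": "send_rows", "kwargs": {"motion": [{"x": 0,"y": -0.001,"z": 0,"rx": 0,"ry": 0,"rz": 0},{"x": 0,"y": 0,"z": 0,"rx": 0,"ry": 0,"rz": 0}]}}

```text
time_s: 28.98
ee_pos: [0.5294, 0.0657, 0.0534]
tcp_rot: [[-0.002, 0.0, 1.0], [-1.0, 0.0, -0.002], [-0.0, -1.0, 0.0]]
wrist_force: [-0.6, -0.1, -0.9]
finger_gap: 0.0236
```

>>> {"fn": "send_rows", "kwargs": {"motion": [{"x": 0,"y": 0,"z": 0,"rx": 0,"ry": 0,"rz": 0},{"x": 0,"y": 0,"z": 0,"rx": 0,"ry": 0,"rz": 0},{"x": 0,"y": 0,"z": 0,"rx": 0,"ry": 0,"rz": 0},{"x": 0,"y": -0.04,"z": 0,"rx": 0,"ry": 0,"rz": 0},{"x": 0,"y": -0.05,"z": 0,"rx": 0,"ry": 0,"rz": 0},{"x": 0.04,"y": -0.06,"z": -0.04,"rx": 0,"ry": 0,"rz": 0},{"x": 0.04,"y": 0,"z": 0,"rx": 0,"ry": 0,"rz": 0},{"x": 0,"y": 0,"z": 0,"rx": 0,"ry": 0,"rz": 0}], "fingers": 0.045}}

```text
time_s: 29.98
ee_pos: [0.4989, -0.0063, 0.1894]
tcp_rot: [[-0.005, 0.001, 1.0], [-1.0, -0.001, -0.005], [0.0, -1.0, 0.001]]
wrist_force: [0.6, 0.3, 0.6]
finger_gap: 0.0448
```

```bash
python3 - <<'E'
from h import *
wr('w14')
wr('t14',None,'top')
plan([.5287,-.18,.2],1.7406-1.571)
E
```

```text
scale 1.5625
30.025 [ 0.4988 -0.0052  0.1889] F [0.6 0.1 0. ]
scale 1.5625
30.075 [ 0.4988 -0.0044  0.1886] F [-0.5  0.2  0.4]
pose [ 0.4988 -0.0044  0.1886] psi -1.5732 ydown [-5.e-04  4.e-04 -1.e+00] D [ 0.0299 -0.1756  0.0114] ry tot -1.7428 rows 10
{'x': np.float64(0.0175), 'y': np.float64(-0.0011), 'z': np.float64(0.003), 'ry': np.float64(-0.1743)}
{'x': np.float64(0.0178), 'y': np.float64(-0.0011), 'z': np.float64(-0.0001), 'ry': np.float64(-0.1743)}
{'x': np.float64(0.0175), 'y': np.float64(-0.0011), 'z': np.float64(-0.0031), 'ry': np.float64(-0.1743)}
{'x': np.float64(0.0167), 'y': np.float64(-0.0011), 'z': np.float64(-0.0061), 'ry': np.float64(-0.1743)}
{'x': np.float64(0.0154), 'y': np.float64(-0.0011), 'z': np.float64(-0.0089), 'ry': np.float64(-0.1743)}
{'x': np.float64(0.0136), 'y': np.float64(-0.0011), 'z': np.float64(-0.0115), 'ry': np.float64(-0.1743)}
{'x': np.float64(0.0114), 'y': np.float64(-0.0011), 'z': np.float64(-0.0137), 'ry': np.float64(-0.1743)}
{'x': np.float64(0.0089), 'y': np.float64(-0.0011), 'z': np.float64(-0.0154), 'ry': np.float64(-0.1743)}
{'x': np.float64(0.0061), 'y': np.float64(-0.0011), 'z': np.float64(-0.0167), 'ry': np.float64(-0.1743)}
{'x': np.float64(0.0031), 'y': np.float64(-0.0011), 'z': np.float64(-0.0175), 'ry': np.float64(-0.1743)}
```

View pics/w14b.png

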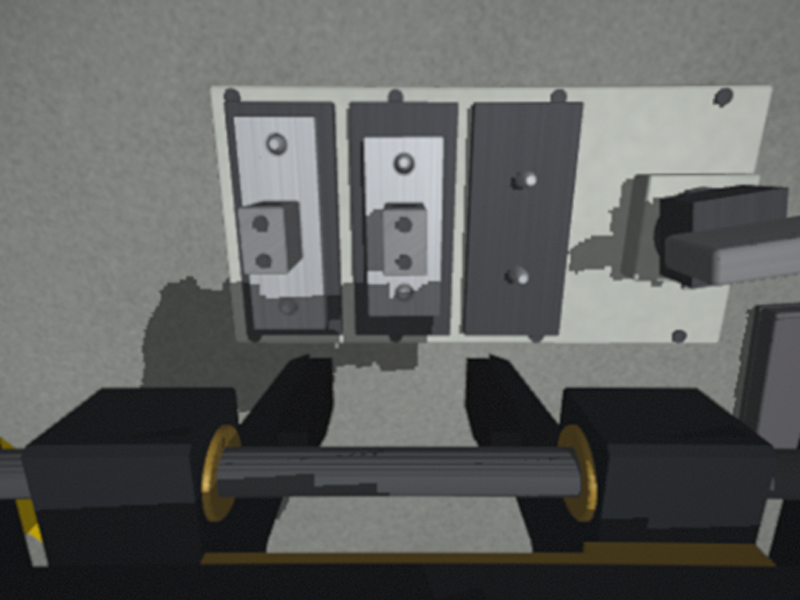

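View pics/t14b.png

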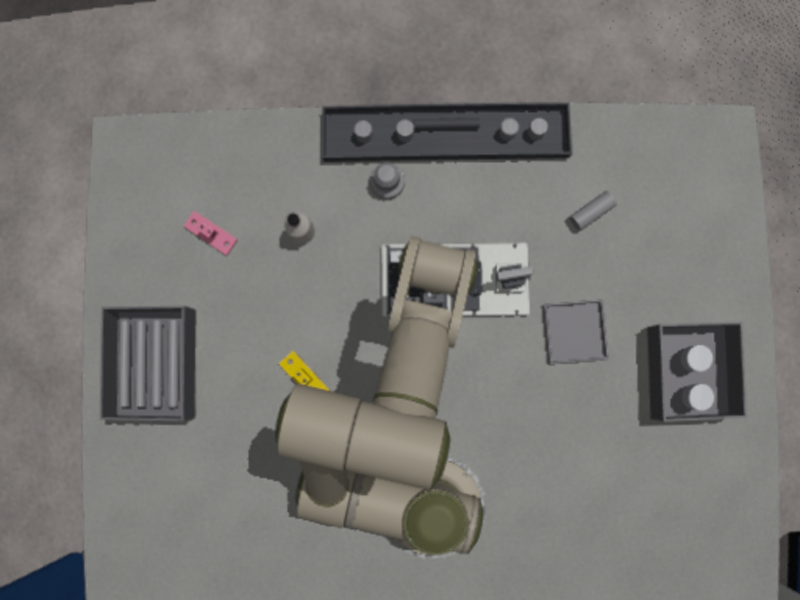

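>>> {"fn": "send_rows", "kwargs": {"motion": [{"x": 0.0175,"y": -0.003,"z": 0.003,"rx": 0,"ry": -0.174,"rz": 0},{"x": 0.0178,"y": -0.003,"z": 0,"rx": 0,"ry": -0.174,"rz": 0},{"x": 0.0175,"y": -0.003,"z": -0.0031,"rx": 0,"ry": -0.174,"rz": 0},{"x": 0.0167,"y": 0,"z": -0.0061,"rx": 0,"ry": -0.174,"rz": 0},{"x": 0.0154,"y": 0,"z": -0.0089,"rx": 0,"ry": -0.174,"rz": 0},{"x": 0.0136,"y": 0,"z": -0.0115,"rx": 0,"ry": -0.174,"rz": 0},{"x": 0.0114,"y": 0,"z": -0.0137,"rx": 0,"ry": -0.174,"rz": 0},{"x": 0.0089,"y": 0,"z": -0.0154,"rx": 0,"ry": -0.174,"rz": 0}], "fingers": 0.06}}

```text
time_s: 31.08
ee_pos: [0.5233, -0.1442, 0.1972]
tcp_rot: [[0.985, -0.001, 0.172], [-0.172, 0.001, 0.985], [-0.001, -1.0, 0.001]]
wrist_force: [0.4, 0.0, 0.3]
finger_gap: 0.0601
```

>>> {"fn": "send_rows", "kwargs": {"motion": [{"x": 0.006,"y": 0,"z": -0.0167,"rx": 0,"ry": -0.174,"rz": 0},{"x": 0.003,"y": 0,"z": -0.0175,"rx": 0,"ry": -0.174,"rz": 0},{"x": 0,"y": 0,"z": -0.012,"rx": 0,"ry": 0,"rz": 0},{"x": 0,"y": 0,"z": 0,"rx": 0,"ry": 0,"rz": 0},{"x": 0,"y": 0,"z": 0,"rx": 0,"ry": 0,"rz": 0},{"x": 0,"y": 0,"z": 0,"rx": 0,"ry": 0,"rz": 0}]}}

```text
time_s: 31.82
ee_pos: [0.5307, -0.1911, 0.1979]
tcp_rot: [[0.986, 0.0, -0.166], [0.166, 0.0, 0.986], [0.0, -1.0, 0.0]]
wrist_force: [-0.3, 0.2, 0.1]
finger_gap: 0.06
```

```bash
python3 - <<'E'
from h import *
plan([.5288,-.189,.15],.17)
wr('w15')
E
```

```text
pose [ 0.5307 -0.1911  0.1979] psi 0.1673 ydown [ 0.e+00  1.e-04 -1.e+00] D [-0.0019  0.0021 -0.0479] ry tot -0.0027 rows 1
{'x': np.float64(-0.0015), 'y': np.float64(0.0479), 'z': np.float64(0.0024), 'ry': np.float64(-0.0027)}
scale 1.5625
31.875 [ 0.5307 -0.1912  0.1979] F [0.  0.1 0.1]
```

View pics/w15b.png

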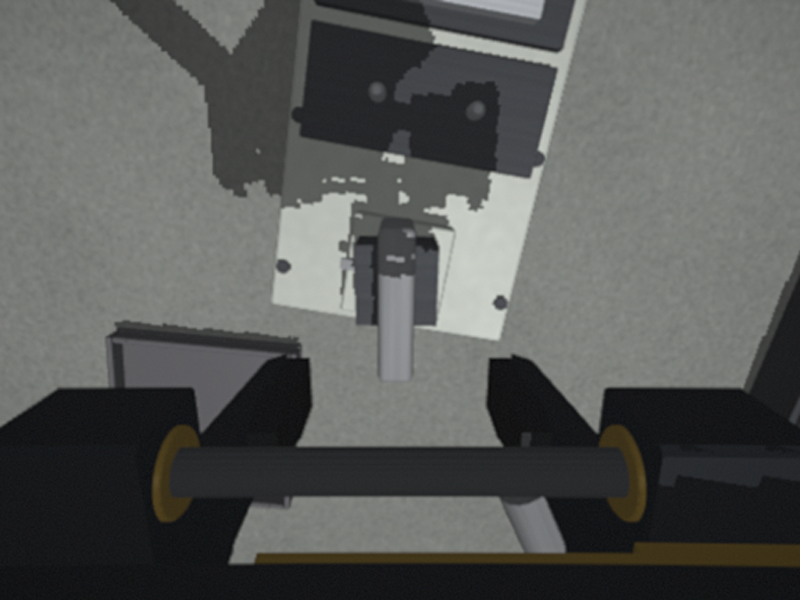

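>>> {"fn": "send_rows", "kwargs": {"motion": [{"x": -0.0015,"y": 0.04,"z": 0.0024,"rx": 0,"ry": 0,"rz": 0},{"x": 0,"y": 0.04,"z": 0,"rx": 0,"ry": 0,"rz": 0},{"x": 0,"y": 0.028,"z": 0,"rx": 0,"ry": 0,"rz": 0},{"x": 0,"y": 0,"z": 0,"rx": 0,"ry": 0,"rz": 0},{"x": 0,"y": 0,"z": 0,"rx": 0,"ry": 0,"rz": 0},{"x": 0,"y": 0,"z": 0,"rx": 0,"ry": 0,"rz": 0}]}}

```text
time_s: 32.62
ee_pos: [0.5294, -0.1899, 0.0912]
tcp_rot: [[0.986, 0.002, -0.167], [0.167, -0.001, 0.986], [0.002, -1.0, -0.002]]
wrist_force: [0.7, 0.0, 0.3]
finger_gap: 0.06
```

```bash
python3 - <<'E'
from h import *
plan([.5288,-.189,.0885],.17)
E
```

```text
pose [ 0.5294 -0.1899  0.0912] psi 0.1676 ydown [ 0.0022 -0.0013 -1.    ] D [-0.0006  0.0009 -0.0027] ry tot -0.0024 rows 1
{'x': np.float64(-0.0004), 'y': np.float64(0.0027), 'z': np.float64(0.001), 'ry': np.float64(-0.0024)}
```

>>> {"fn": "send_rows", "kwargs": {"motion": [{"x": -0.0003,"y": 0.001,"z": 0.0008,"rx": 0,"ry": 0,"rz": 0},{"x": 0,"y": 0,"z": 0,"rx": 0,"ry": 0,"rz": 0},{"x": 0,"y": 0,"z": 0,"rx": 0,"ry": 0,"rz": 0},{"x": 0,"y": 0,"z": 0,"rx": 0,"ry": 0,"rz": 0},{"x": 0,"y": 0,"z": 0,"rx": 0,"ry": 0,"rz": 0},{"x": 0,"y": 0,"z": 0,"rx": 0,"ry": 0,"rz": 0},{"x": 0,"y": 0,"z": 0,"rx": 0,"ry": 0,"rz": 0}], "fingers": 0, "grip_force": 50}}

```text
time_s: 33.5
ee_pos: [0.5286, -0.1889, 0.0889]
tcp_rot: [[0.986, 0.001, -0.167], [0.167, 0.0, 0.986], [0.001, -1.0, -0.0]]
wrist_force: [2.3, 1.1, 0.0]
finger_gap: 0.0174
```

```bash
python3 - <<'E'
from h import *
plan(); o=env.observe(); print(o['finger_gap'],o['wrist_force'],o['wrist_torque'])
E
```

```text
pose [ 0.5286 -0.1889  0.0889] psi 0.1674 ydown [ 6.e-04  0.e+00 -1.e+00] D [0. 0. 0.] ry tot -0.0 rows 1
{'x': np.float64(0.0), 'y': np.float64(-0.0), 'z': np.float64(0.0), 'ry': np.float64(-0.0)}
0.017368074821656802 [2.30172931 1.09394522 0.01594614] [ 0.10739157 -0.55799797 -0.22013967]
```

>>> {"fn": "send_rows", "kwargs": {"motion": [{"x": 0,"y": 0.001,"z": 0,"rx": 0,"ry": 0.08,"rz": 0},{"x": 0,"y": 0,"z": 0,"rx": 0,"ry": 0.15,"rz": 0},{"x": 0,"y": 0,"z": 0,"rx": 0,"ry": 0.15,"rz": 0},{"x": 0,"y": 0,"z": 0,"rx": 0,"ry": 0.15,"rz": 0},{"x": 0,"y": 0,"z": 0,"rx": 0,"ry": 0.15,"rz": 0},{"x": 0,"y": 0,"z": 0,"rx": 0,"ry": 0.15,"rz": 0},{"x": 0,"y": 0,"z": 0,"rx": 0,"ry": 0.15,"rz": 0},{"x": 0,"y": 0,"z": 0,"rx": 0,"ry": 0,"rz": 0}]}}

```text
time_s: 34.5
ee_pos: [0.5288, -0.189, 0.0888]
tcp_rot: [[0.687, 0.002, 0.727], [-0.727, -0.001, 0.687], [0.002, -1.0, 0.001]]
wrist_force: [1.6, 1.2, 7.4]
finger_gap: 0.0175
```

```bash
python3 - <<'E'
from h import *
plan(); o=env.observe(); print(o['finger_gap'],o['wrist_force'],o['wrist_torque'])
E
```

```text
pose [ 0.5288 -0.189   0.0888] psi -0.8139 ydown [ 1.7e-03 -8.0e-04 -1.0e+00] D [0. 0. 0.] ry tot -0.0 rows 1
{'x': np.float64(0.0), 'y': np.float64(-0.0), 'z': np.float64(0.0), 'ry': np.float64(-0.0)}
0.017473178986972697 [1.61813695 1.24498106 7.37038392] [ 0.27194565 -0.083243   -0.05379959]
```

>>> {"fn": "send_rows", "kwargs": {"motion": [{"x": 0,"y": 0,"z": 0,"rx": 0,"ry": 0.12,"rz": 0},{"x": 0,"y": 0,"z": 0,"rx": 0,"ry": 0.1,"rz": 0},{"x": 0,"y": 0,"z": 0,"rx": 0,"ry": 0,"rz": 0},{"x": 0,"y": 0,"z": 0,"rx": 0,"ry": 0,"rz": 0}]}}

```text
time_s: 35.0
ee_pos: [0.5289, -0.189, 0.0888]
tcp_rot: [[0.513, 0.002, 0.859], [-0.859, -0.001, 0.513], [0.002, -1.0, 0.001]]
wrist_force: [0.9, 1.6, 6.5]
finger_gap: 0.0171
```

```bash
python3 - <<'E'
from h import *
plan(); o=env.observe(); print(o['finger_gap'],o['wrist_force'],o['wrist_torque'])
E
```

```text
pose [ 0.5289 -0.189   0.0888] psi -1.0324 ydown [ 1.8e-03 -8.0e-04 -1.0e+00] D [0. 0. 0.] ry tot -0.0 rows 1
{'x': np.float64(0.0), 'y': np.float64(-0.0), 'z': np.float64(0.0), 'ry': np.float64(-0.0)}
0.01714844026036361 [0.90537296 1.55496245 6.51525757] [ 0.37136617 -0.05170666 -0.090365  ]
```

No stop torque yet, so a bit further.

>>> {"fn": "send_rows", "kwargs": {"motion": [{"x": 0,"y": 0,"z": 0,"rx": 0,"ry": 0.05,"rz": 0},{"x": 0,"y": 0,"z": 0,"rx": 0,"ry": 0,"rz": 0},{"x": 0,"y": 0,"z": 0,"rx": 0,"ry": 0,"rz": 0}]}}

```text
time_s: 35.38
ee_pos: [0.5288, -0.1891, 0.0888]
tcp_rot: [[0.469, 0.002, 0.883], [-0.883, -0.001, 0.469], [0.002, -1.0, 0.001]]
wrist_force: [1.5, 1.5, 6.6]
finger_gap: 0.0176
```

```bash
python3 - <<'E'
from h import *
plan(); o=env.observe(); print(o['finger_gap'],o['wrist_force'],o['wrist_torque'])
E
```

```text
pose [ 0.5288 -0.1891  0.0888] psi -1.0822 ydown [ 1.6e-03 -9.0e-04 -1.0e+00] D [0. 0. 0.] ry tot -0.0 rows 1
{'x': np.float64(0.0), 'y': np.float64(-0.0), 'z': np.float64(0.0), 'ry': np.float64(-0.0)}
0.01756447999666288 [1.46577931 1.46474783 6.56527039] [ 0.33798527 -0.1099247  -0.00986909]
```

>>> {"fn": "send_rows", "kwargs": {"motion": [{"x": 0,"y": 0,"z": 0,"rx": 0,"ry": 0.05,"rz": 0},{"x": 0,"y": 0,"z": 0,"rx": 0,"ry": 0,"rz": 0},{"x": 0,"y": 0,"z": 0,"rx": 0,"ry": 0,"rz": 0}]}}

```text
time_s: 35.75
ee_pos: [0.5288, -0.1891, 0.0888]
tcp_rot: [[0.425, 0.001, 0.905], [-0.905, -0.001, 0.425], [0.002, -1.0, 0.001]]
wrist_force: [0.9, 0.6, 7.3]
finger_gap: 0.0179
```

```bash
python3 - <<'E'
from h import *
plan(); o=env.observe(); print(o['finger_gap'],o['wrist_force'],o['wrist_torque'])
E
```

```text
pose [ 0.5288 -0.1891  0.0888] psi -1.1322 ydown [ 0.0015 -0.001  -1.    ] D [0. 0. 0.] ry tot -0.0 rows 1
{'x': np.float64(0.0), 'y': np.float64(-0.0), 'z': np.float64(0.0), 'ry': np.float64(-0.0)}
0.017852594377186455 [0.91108206 0.59537697 7.31245246] [ 0.20166668 -0.03379955  0.00533866]
```

>>> {"fn": "send_rows", "kwargs": {"motion": [{"x": 0,"y": 0,"z": 0,"rx": 0,"ry": 0.05,"rz": 0},{"x": 0,"y": 0,"z": 0,"rx": 0,"ry": 0,"rz": 0},{"x": 0,"y": 0,"z": 0,"rx": 0,"ry": 0,"rz": 0}]}}

```text
time_s: 36.12
ee_pos: [0.5288, -0.1892, 0.0888]
tcp_rot: [[0.379, 0.001, 0.925], [-0.925, -0.001, 0.379], [0.002, -1.0, 0.001]]
wrist_force: [0.4, 0.4, 7.3]
finger_gap: 0.0176
```

```bash
python3 - <<'E'
from h import *
plan(); o=env.observe(); print(o['finger_gap'],o['wrist_force'],o['wrist_torque'])
wr('w16'); wr('s16',(110,90,250,210),'scene')
E
```

```text
pose [ 0.5288 -0.1892  0.0888] psi -1.1822 ydown [ 0.0015 -0.0011 -1.    ] D [0. 0. 0.] ry tot -0.0 rows 1
{'x': np.float64(0.0), 'y': np.float64(-0.0), 'z': np.float64(0.0), 'ry': np.float64(-0.0)}
0.01755843786983537 [0.37440644 0.43742447 7.33450518] [ 0.16809436  0.06337731 -0.03834496]
scale 1.5625
36.175 [ 0.5287 -0.1892  0.0888] F [-0.5  0.4  6.5]
scale 5.0
36.225 [ 0.5288 -0.1892  0.0888] F [0.3 0.1 7.1]
```

View pics/w16b.png

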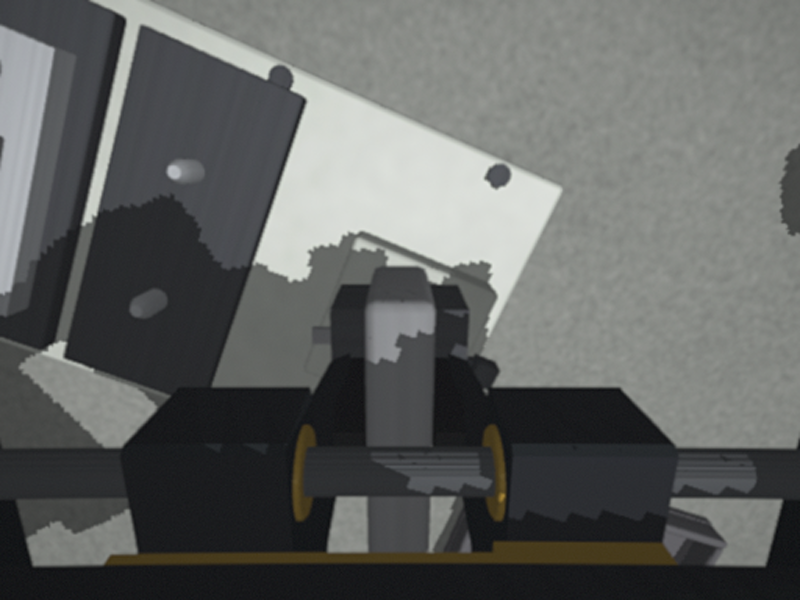

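View pics/s16b.png

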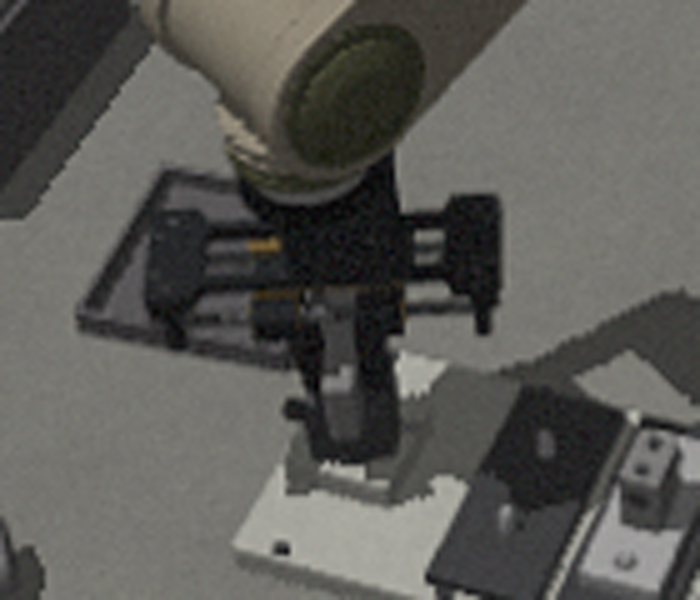

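>>> {"fn": "send_rows", "kwargs": {"motion": [{"x": 0,"y": 0,"z": 0,"rx": 0,"ry": 0.05,"rz": 0},{"x": 0,"y": 0,"z": 0,"rx": 0,"ry": 0,"rz": 0},{"x": 0,"y": 0,"z": 0,"rx": 0,"ry": 0,"rz": 0}]}}

```text
time_s: 36.6
ee_pos: [0.5287, -0.1892, 0.0888]
tcp_rot: [[0.332, 0.001, 0.943], [-0.943, -0.001, 0.332], [0.002, -1.0, 0.001]]
wrist_force: [-0.2, 0.2, 6.7]
finger_gap: 0.0177
```

```bash
python3 - <<'E'
from h import *
plan(); o=env.observe(); print(o['finger_gap'],o['wrist_force'],o['wrist_torque'])
E
```

```text
pose [ 0.5287 -0.1892  0.0888] psi -1.2322 ydown [ 0.0014 -0.0012 -1.    ] D [0. 0. 0.] ry tot -0.0 rows 1
{'x': np.float64(0.0), 'y': np.float64(-0.0), 'z': np.float64(0.0), 'ry': np.float64(-0.0)}
0.01774509670162039 [-0.20268666  0.24648928  6.6597559 ] [0.14100628 0.07277761 0.01039284]
```

>>> {"fn": "send_rows", "kwargs": {"motion": [{"x": 0,"y": 0,"z": 0,"rx": 0,"ry": 0.05,"rz": 0},{"x": 0,"y": 0,"z": 0,"rx": 0,"ry": 0,"rz": 0},{"x": 0,"y": 0,"z": 0,"rx": 0,"ry": 0,"rz": 0}]}}

```text
time_s: 36.98
ee_pos: [0.5287, -0.1893, 0.0888]
tcp_rot: [[0.285, 0.001, 0.959], [-0.959, -0.001, 0.285], [0.002, -1.0, 0.001]]
wrist_force: [-0.3, -0.6, 6.8]
finger_gap: 0.0175
```

```bash
python3 - <<'E'
from h import *
plan(); o=env.observe(); print(o['finger_gap'],o['wrist_force'],o['wrist_torque'])
E
```

```text
pose [ 0.5287 -0.1893  0.0888] psi -1.2822 ydown [ 0.0013 -0.0012 -1.    ] D [0. 0. 0.] ry tot -0.0 rows 1
{'x': np.float64(0.0), 'y': np.float64(-0.0), 'z': np.float64(0.0), 'ry': np.float64(-0.0)}
0.01747671373183673 [-0.30977946 -0.56624857  6.79988489] [ 0.12387321  0.09250731 -0.00622552]
```

```bash
python3 - <<'E'
from h import *
wr('w17',(150,130,370,295))
E
```

```text
scale 3.6363636363636362
37.025 [ 0.5287 -0.1893  0.0888] F [0.  0.2 7.5]
```

View pics/w17b.png

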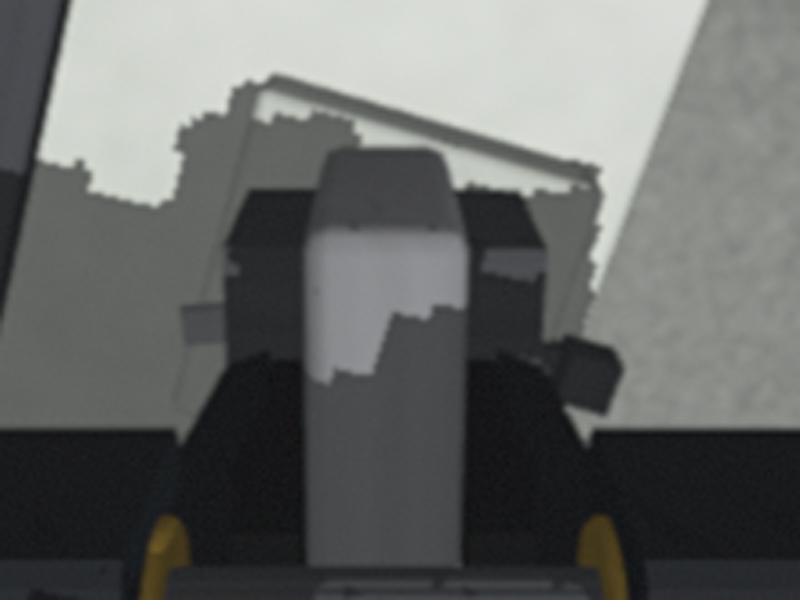

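```bash
python3 - <<'E'
from h import *
import cv2
C=np.array([.5288,-.1895])
for fn,uvs in dict(w4=[un((145,425),8,215,95)],w17=[un((203,323),3.63636,150,130)],w16=[un((322,335))]).items():
    c=ld(fn)
    for uv in uvs:
        q=at(c,uv,.042);d=q[:2]-C;print(fn,q.round(4),np.linalg.norm(d).round(4),'ang',np.arctan2(d[1],d[0]).round(3))
im=cv2.imread('pics/w15.png')[120:220,170:310]
cv2.imwrite('pics/w15l.png',cv2.resize(im,None,fx=5.7,fy=5.7,interpolation=cv2.INTER_CUBIC))
E
```

```text
w4 [ 0.5101 -0.1644  0.042 ] 0.0313 ang 2.212
w17 [ 0.5149 -0.1584  0.042 ] 0.0341 ang 1.991
w16 [ 0.5149 -0.1591  0.042 ] 0.0334 ang 1.999
```

View pics/w15l.png

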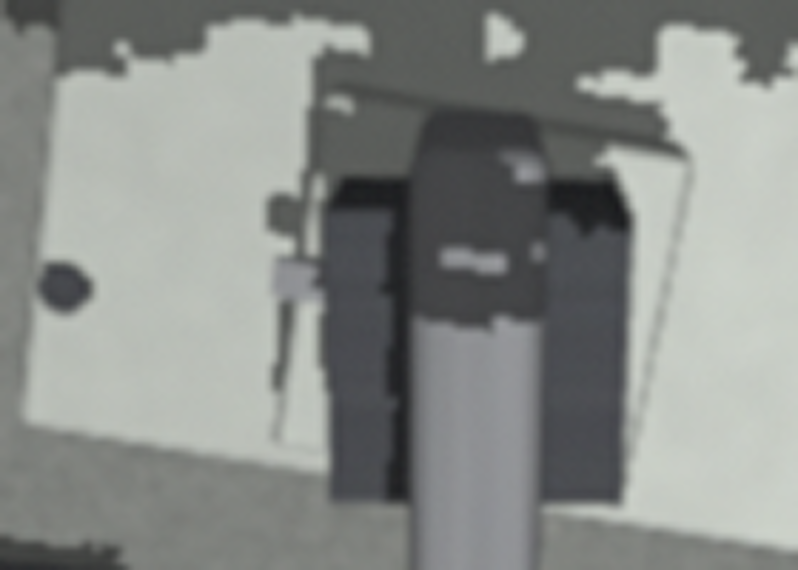

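```bash
python3 - <<'E'
from h import *
C=np.array([.5288,-.1895])
for z in(.042,.046):
  for fn,uv in [('w15',un((285,280),5.7,170,120)),('w4',un((105,438),8,215,95)),('w17',un((183,323),3.63636,150,130)),('w16',un((313,334)))]:
    c=ld(fn); q=at(c,uv,z);d=q[:2]-C;print(fn,q.round(4),np.linalg.norm(d).round(4),'ang',np.arctan2(d[1],d[0]).round(3))
E
```

```text
w15 [ 0.4936 -0.1913  0.042 ] 0.0352 ang -3.09
w4 [ 0.5076 -0.1589  0.042 ] 0.0372 ang 2.175
w17 [ 0.5138 -0.1547  0.042 ] 0.0378 ang 1.978
w16 [ 0.5139 -0.1553  0.042 ] 0.0373 ang 1.982
w15 [ 0.494  -0.1904  0.046 ] 0.0349 ang -3.116
w4 [ 0.5083 -0.1592  0.046 ] 0.0366 ang 2.165
w17 [ 0.5156 -0.155   0.046 ] 0.0369 ang 1.937
w16 [ 0.5156 -0.1554  0.046 ] 0.0366 ang 1.941
```

>>> {"fn": "send_rows", "kwargs": {"motion": [{"x": 0,"y": 0,"z": 0,"rx": 0,"ry": 0.05,"rz": 0},{"x": 0,"y": 0,"z": 0,"rx": 0,"ry": 0,"rz": 0},{"x": 0,"y": 0,"z": 0,"rx": 0,"ry": 0,"rz": 0}]}}

```text
time_s: 37.4
ee_pos: [0.5288, -0.1891, 0.0888]
tcp_rot: [[0.237, 0.002, 0.972], [-0.972, -0.001, 0.237], [0.001, -1.0, 0.001]]
wrist_force: [0.3, 1.0, 7.3]
finger_gap: 0.0167
```

```bash
python3 - <<'E'
from h import *
plan(); o=env.observe(); print(o['finger_gap'],o['wrist_force'],o['wrist_torque'])
wr('w18',(150,130,370,295))
E
```

```text
pose [ 0.5288 -0.1891  0.0888] psi -1.3319 ydown [ 0.0016 -0.001  -1.    ] D [0. 0. 0.] ry tot -0.0 rows 1
{'x': np.float64(0.0), 'y': np.float64(-0.0), 'z': np.float64(0.0), 'ry': np.float64(-0.0)}
0.016677244370962883 [0.26713011 1.04407888 7.26051711] [ 0.29644135 -0.1006427   0.05758246]
scale 3.6363636363636362
37.45 [ 0.5288 -0.1891  0.0888] F [0.7 0.8 6.6]
```

View pics/w18b.png

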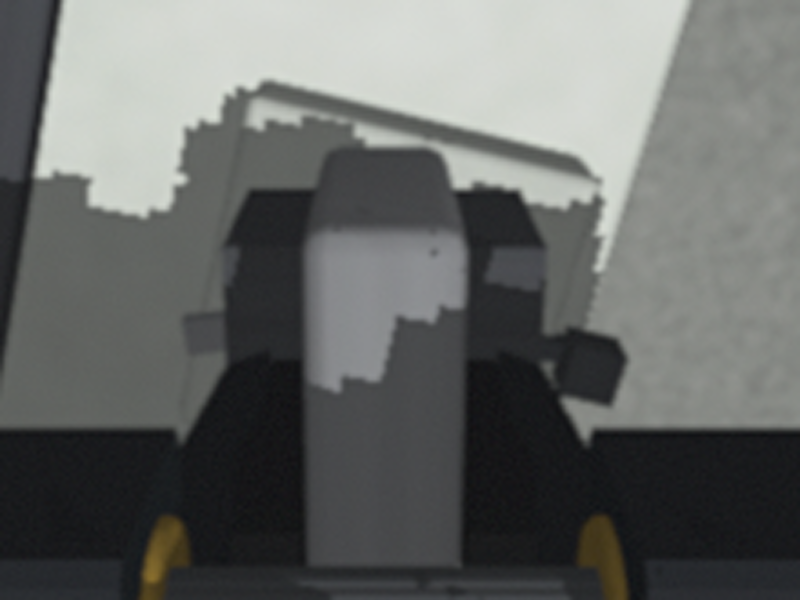

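>>> {"fn": "send_rows", "kwargs": {"motion": [{"x": 0,"y": 0,"z": 0,"rx": 0,"ry": 0.04,"rz": 0},{"x": 0,"y": 0,"z": 0,"rx": 0,"ry": 0,"rz": 0},{"x": 0,"y": 0,"z": 0,"rx": 0,"ry": 0,"rz": 0}]}}

```text
time_s: 37.83
ee_pos: [0.5289, -0.1891, 0.0888]
tcp_rot: [[0.198, 0.002, 0.98], [-0.98, -0.001, 0.198], [0.002, -1.0, 0.001]]
wrist_force: [0.8, 2.3, 7.4]
finger_gap: 0.0178
```

```bash
python3 - <<'E'
from h import *
plan(); o=env.observe(); print(o['finger_gap'],o['wrist_force'],o['wrist_torque'])
E
```

```text
pose [ 0.5289 -0.1891  0.0888] psi -1.3711 ydown [ 0.0017 -0.0013 -1.    ] D [0. 0. 0.] ry tot -0.0 rows 1
{'x': np.float64(0.0), 'y': np.float64(-0.0), 'z': np.float64(0.0), 'ry': np.float64(-0.0)}
0.017788379833201275 [0.75240513 2.3014785  7.36744098] [ 0.32932558 -0.15251597  0.45811188]
```

>>> {"fn": "send_rows", "kwargs": {"motion": [{"x": 0,"y": 0,"z": 0,"rx": 0,"ry": -0.07,"rz": 0},{"x": 0,"y": -0.002,"z": 0,"rx": 0,"ry": -0.04,"rz": 0},{"x": 0,"y": 0,"z": 0,"rx": 0,"ry": 0,"rz": 0},{"x": 0,"y": 0,"z": 0,"rx": 0,"ry": 0,"rz": 0}]}}

```text
time_s: 38.33
ee_pos: [0.5284, -0.1889, 0.0897]
tcp_rot: [[0.303, 0.0, 0.953], [-0.953, 0.0, 0.303], [-0.0, -1.0, 0.0]]
wrist_force: [3.3, 0.0, -3.5]
finger_gap: 0.0177
```

```bash
python3 - <<'E'
from h import *
plan(); o=env.observe(); print(o['finger_gap'],o['wrist_force'],o['wrist_torque'])
E
```

```text
pose [ 0.5284 -0.1889  0.0897] psi -1.263 ydown [ 0.e+00  1.e-04 -1.e+00] D [0. 0. 0.] ry tot -0.0 rows 1
{'x': np.float64(0.0), 'y': np.float64(-0.0), 'z': np.float64(0.0), 'ry': np.float64(-0.0)}
0.017736314572164905 [ 3.33991392  0.01691145 -3.53604126] [ 0.06515568 -0.52626603  0.06035926]
```

>>> {"fn": "send_rows", "kwargs": {"motion": [{"x": 0,"y": -0.01,"z": 0,"rx": 0,"ry": 0,"rz": 0},{"x": 0,"y": -0.015,"z": 0,"rx": 0,"ry": 0,"rz": 0},{"x": 0,"y": 0,"z": 0,"rx": 0,"ry": 0,"rz": 0}]}}

```text
time_s: 38.7
ee_pos: [0.5283, -0.189, 0.116]
tcp_rot: [[0.303, 0.001, 0.953], [-0.953, -0.001, 0.303], [0.001, -1.0, 0.0]]
wrist_force: [-0.3, 1.4, -4.3]
finger_gap: 0.0173
```

>>> {"fn": "send_rows", "kwargs": {"motion": [{"x": 0,"y": -0.02,"z": 0,"rx": 0,"ry": 0,"rz": 0},{"x": 0,"y": -0.03,"z": 0,"rx": 0,"ry": 0,"rz": 0},{"x": 0,"y": 0,"z": 0,"rx": 0,"ry": 0,"rz": 0}]}}

```text
time_s: 39.08
ee_pos: [0.5287, -0.1891, 0.1662]
tcp_rot: [[0.303, 0.003, 0.953], [-0.953, -0.002, 0.303], [0.003, -1.0, 0.002]]
wrist_force: [0.1, 1.0, -5.2]
finger_gap: 0.0177
```

```bash
python3 - <<'E'
from h import *
plan([.407,-.340,.16],-1.42); o=env.observe(); print(o['finger_gap'],o['wrist_force'],o['wrist_torque'])
E
```

```text
pose [ 0.5287 -0.1891  0.1662] psi -1.2625 ydown [ 0.0026 -0.0018 -1.    ] D [-0.1217 -0.1509 -0.0062] ry tot 0.1575 rows 4
{'x': np.float64(0.0267), 'y': np.float64(0.0016), 'z': np.float64(-0.0404), 'ry': np.float64(0.0394)}
{'x': np.float64(0.0283), 'y': np.float64(0.0016), 'z': np.float64(-0.0393), 'ry': np.float64(0.0394)}
{'x': np.float64(0.0298), 'y': np.float64(0.0016), 'z': np.float64(-0.0382), 'ry': np.float64(0.0394)}
{'x': np.float64(0.0313), 'y': np.float64(0.0016), 'z': np.float64(-0.037), 'ry': np.float64(0.0394)}
0.017655684960053448 [ 0.14858422  0.95613313 -5.15991104] [ 0.02549794 -0.00500973  0.03365728]
```

>>> {"fn": "send_rows", "kwargs": {"motion": [{"x": 0.0267,"y": 0.0016,"z": -0.0404,"rx": 0,"ry": 0.0394,"rz": 0},{"x": 0.0283,"y": 0.0016,"z": -0.0393,"rx": 0,"ry": 0.0394,"rz": 0},{"x": 0.0298,"y": 0.0016,"z": -0.0382,"rx": 0,"ry": 0.0394,"rz": 0},{"x": 0.0313,"y": 0.0016,"z": -0.037,"rx": 0,"ry": 0.0394,"rz": 0},{"x": 0,"y": 0,"z": 0,"rx": 0,"ry": 0,"rz": 0},{"x": 0,"y": 0,"z": 0,"rx": 0,"ry": 0,"rz": 0}]}}

```text
time_s: 39.83
ee_pos: [0.4065, -0.3391, 0.1574]
tcp_rot: [[0.15, -0.001, 0.989], [-0.989, 0.002, 0.15], [-0.002, -1.0, -0.001]]
wrist_force: [0.3, 0.8, -4.2]
finger_gap: 0.0175
```

```bash
python3 - <<'E'
from h import *
plan([.407,-.340,.047],-1.42); o=env.observe(); print(o['finger_gap'],o['wrist_force'])
wr('w19'); wr('s19',(80,60,260,195),'scene')
E
```

```text
pose [ 0.4065 -0.3391  0.1574] psi -1.4202 ydown [-0.0012  0.0019 -1.    ] D [ 0.0005 -0.0009 -0.1104] ry tot -0.0002 rows 3
{'x': np.float64(0.0003), 'y': np.float64(0.0368), 'z': np.float64(0.0001), 'ry': np.float64(-0.0001)}
{'x': np.float64(0.0003), 'y': np.float64(0.0368), 'z': np.float64(0.0001), 'ry': np.float64(-0.0001)}
{'x': np.float64(0.0003), 'y': np.float64(0.0368), 'z': np.float64(0.0001), 'ry': np.float64(-0.0001)}
0.017462169041675024 [ 0.29232786  0.81559504 -4.19305259]
scale 1.5625
39.875 [ 0.4069 -0.3388  0.1576] F [ 0.2 -1.1 -3.9]
scale 4.444444444444445
39.925 [ 0.4071 -0.3387  0.1579] F [-0.2  0.4 -4.3]
```

View pics/w19b.png

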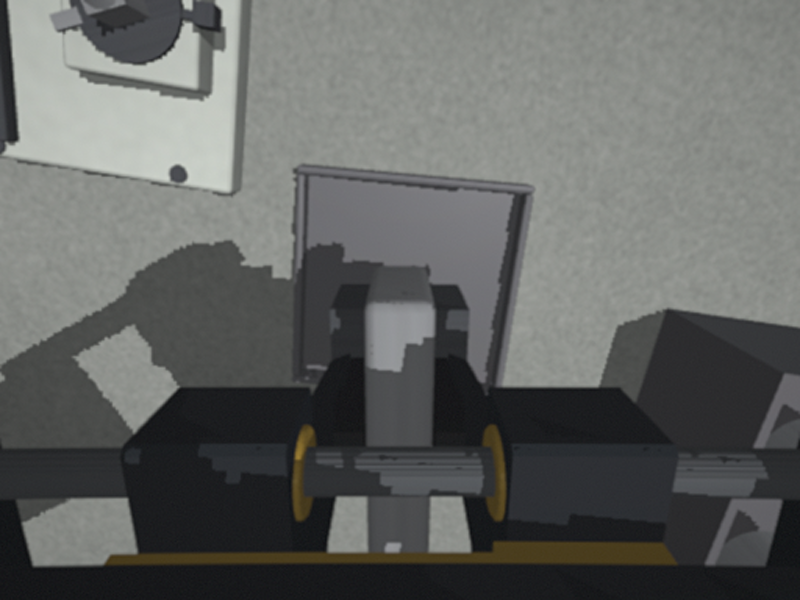

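View pics/s19b.png

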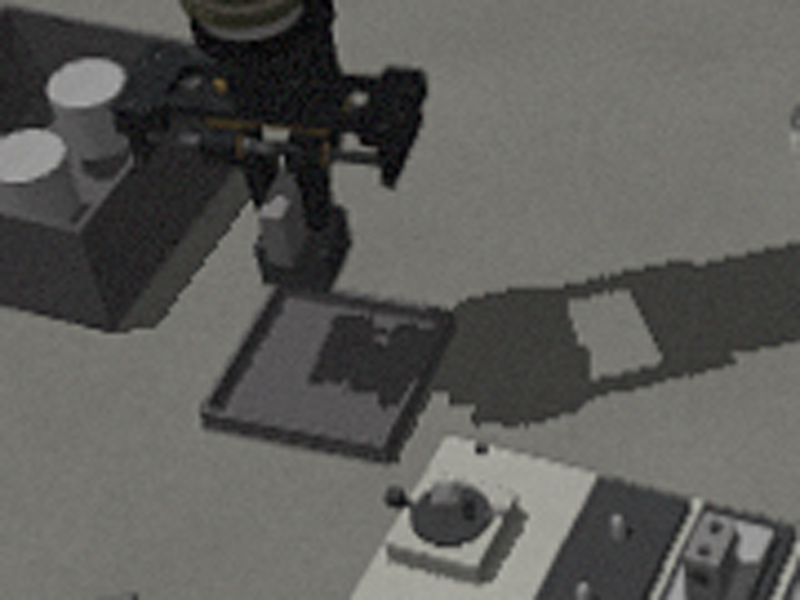

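>>> {"fn": "send_rows", "kwargs": {"motion": [{"x": 0,"y": 0.05,"z": 0,"rx": 0,"ry": 0,"rz": 0},{"x": 0,"y": 0.045,"z": 0,"rx": 0,"ry": 0,"rz": 0},{"x": 0,"y": 0.01,"z": 0,"rx": 0,"ry": 0,"rz": 0},{"x": 0,"y": 0,"z": 0,"rx": 0,"ry": 0,"rz": 0},{"x": 0,"y": 0,"z": 0,"rx": 0,"ry": 0,"rz": 0}]}}

```text
time_s: 40.55
ee_pos: [0.4076, -0.3403, 0.0551]
tcp_rot: [[0.151, 0.002, 0.989], [-0.989, -0.003, 0.151], [0.003, -1.0, 0.002]]
wrist_force: [-0.2, -0.4, -3.3]
finger_gap: 0.0175
```

```bash
python3 - <<'E'
from h import *
plan([.407,-.340,.046],-1.42); o=env.observe(); print(o['finger_gap'],o['wrist_force'])
E
```

```text
pose [ 0.4076 -0.3403  0.0551] psi -1.4195 ydown [ 0.0019 -0.0025 -1.    ] D [-0.0006  0.0003 -0.0091] ry tot 0.0005 rows 1
{'x': np.float64(-0.0004), 'y': np.float64(0.0091), 'z': np.float64(-0.0005), 'ry': np.float64(0.0005)}
0.017503543723286823 [-0.18438572 -0.36589631 -3.27784654]
```

>>> {"fn": "send_rows", "kwargs": {"motion": [{"x": 0,"y": 0.004,"z": 0,"rx": 0,"ry": 0,"rz": 0},{"x": 0,"y": 0.002,"z": 0,"rx": 0,"ry": 0,"rz": 0},{"x": 0,"y": 0,"z": 0,"rx": 0,"ry": 0,"rz": 0},{"x": 0,"y": 0,"z": 0,"rx": 0,"ry": 0,"rz": 0}]}}

```text
time_s: 41.05
ee_pos: [0.4068, -0.3398, 0.0475]
tcp_rot: [[0.15, 0.0, 0.989], [-0.989, -0.0, 0.15], [0.0, -1.0, 0.0]]
wrist_force: [0.7, -0.0, -5.0]
finger_gap: 0.0176
```

>>> {"fn": "send_rows", "kwargs": {"motion": [{"x": 0,"y": 0.001,"z": 0,"rx": 0,"ry": 0,"rz": 0},{"x": 0,"y": 0,"z": 0,"rx": 0,"ry": 0,"rz": 0}]}}

```text
time_s: 41.3
ee_pos: [0.4068, -0.3398, 0.0464]
tcp_rot: [[0.15, 0.0, 0.989], [-0.989, -0.0, 0.15], [0.0, -1.0, 0.0]]
wrist_force: [0.3, -0.3, -3.9]
finger_gap: 0.0175
```

>>> {"fn": "send_rows", "kwargs": {"motion": [{"x": 0,"y": 0.0005,"z": 0,"rx": 0,"ry": 0,"rz": 0},{"x": 0,"y": 0,"z": 0,"rx": 0,"ry": 0,"rz": 0}]}}

```text
time_s: 41.55
ee_pos: [0.4068, -0.3399, 0.0464]
tcp_rot: [[0.15, 0.0, 0.989], [-0.989, -0.0, 0.15], [0.001, -1.0, 0.0]]
wrist_force: [-1.4, 0.8, 2.7]
finger_gap: 0.0175
```

>>> {"fn": "send_rows", "kwargs": {"motion": [{"x": 0,"y": 0.0005,"z": 0,"rx": 0,"ry": 0,"rz": 0},{"x": 0,"y": 0,"z": 0,"rx": 0,"ry": 0,"rz": 0}]}}

```text
time_s: 41.8
ee_pos: [0.4068, -0.3399, 0.0463]
tcp_rot: [[0.15, 0.0, 0.989], [-0.989, -0.001, 0.15], [0.001, -1.0, 0.0]]
wrist_force: [-4.2, 2.4, 8.4]
finger_gap: 0.0174
```

On the tray floor. Release, rise, and look at the lock.

>>> {"fn": "send_rows", "kwargs": {"motion": [{"x": 0,"y": -0.001,"z": 0,"rx": 0,"ry": 0,"rz": 0},{"x": 0,"y": 0,"z": 0,"rx": 0,"ry": 0,"rz": 0}]}}

```text
time_s: 42.05
ee_pos: [0.4068, -0.3398, 0.0464]
tcp_rot: [[0.15, 0.0, 0.989], [-0.989, -0.0, 0.15], [0.0, -1.0, 0.0]]
wrist_force: [-0.4, 0.1, 0.1]
finger_gap: 0.0174
```

>>> {"fn": "send_rows", "kwargs": {"motion": [{"x": 0,"y": 0,"z": 0,"rx": 0,"ry": 0,"rz": 0},{"x": 0,"y": 0,"z": 0,"rx": 0,"ry": 0,"rz": 0},{"x": 0,"y": 0,"z": 0,"rx": 0,"ry": 0,"rz": 0},{"x": 0,"y": 0,"z": 0,"rx": 0,"ry": 0,"rz": 0},{"x": 0,"y": -0.05,"z": 0,"rx": 0,"ry": 0,"rz": 0},{"x": 0,"y": -0.06,"z": 0,"rx": 0,"ry": 0,"rz": 0},{"x": 0,"y": -0.06,"z": 0,"rx": 0,"ry": 0,"rz": 0},{"x": -0.03,"y": 0,"z": 0.025,"rx": 0,"ry": 0,"rz": 0}], "fingers": 0.07}}

```text
time_s: 43.05
ee_pos: [0.4277, -0.3084, 0.2208]
tcp_rot: [[0.147, 0.006, 0.989], [-0.989, -0.007, 0.147], [0.008, -1.0, 0.005]]
wrist_force: [0.6, 0.2, -1.3]
finger_gap: 0.07
```

>>> {"fn": "send_rows", "kwargs": {"motion": [{"x": -0.04,"y": 0,"z": 0.03,"rx": 0,"ry": 0,"rz": 0},{"x": -0.04,"y": 0,"z": 0.03,"rx": 0,"ry": 0,"rz": 0},{"x": 0,"y": 0,"z": 0,"rx": 0,"ry": 0,"rz": 0},{"x": 0,"y": 0,"z": 0,"rx": 0,"ry": 0,"rz": 0}]}}

```text
time_s: 43.55
ee_pos: [0.4742, -0.2185, 0.2164]
tcp_rot: [[0.15, -0.0, 0.989], [-0.989, -0.0, 0.15], [0.0, -1.0, -0.0]]
wrist_force: [0.2, -0.3, 0.5]
finger_gap: 0.0699
```

```bash
python3 - <<'E'
from h import *
wr('w20'); wr('s20',None,'scene')
E
```

```text
scale 1.5625
43.6 [ 0.474  -0.219   0.2164] F [ 0.8 -0.6  0.3]
scale 1.5625
43.65 [ 0.4739 -0.2192  0.2163] F [ 0.9 -0.6  0.6]
```

View pics/w20b.png

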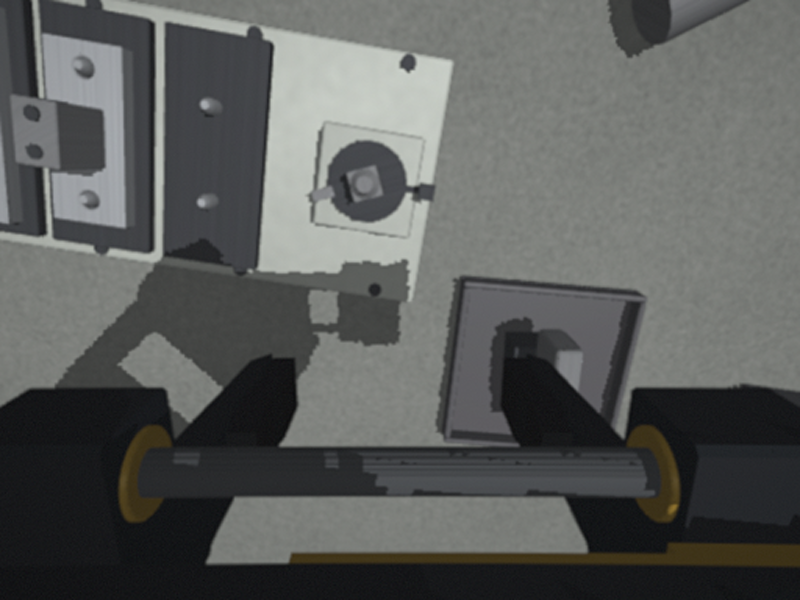

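View pics/s20b.png

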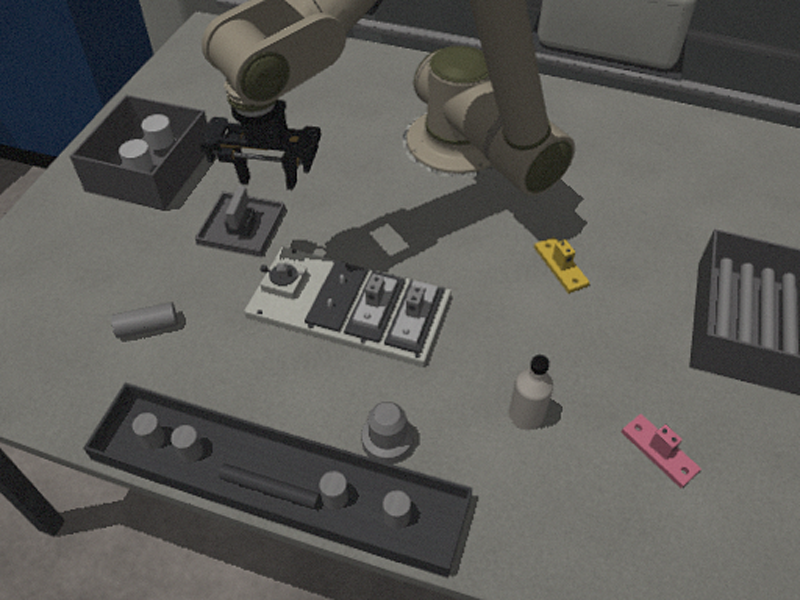

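```bash
python3 - <<'E'
import cv2
im=cv2.imread('pics/w20.png')[75:155,190:290]
cv2.imwrite('pics/w20l.png',cv2.resize(im,None,fx=7.5,fy=7.5,interpolation=cv2.INTER_CUBIC))
E
```

```text
(no output)
```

View pics/w20l.png

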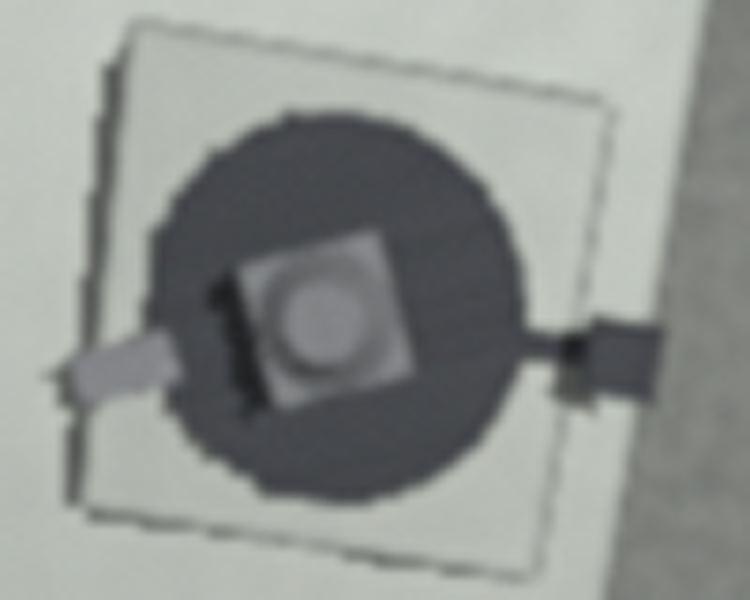

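```bash
python3 - <<'E'
from h import *
c=ld('w20');P=np.array([at(c,un(p,7.5,190,75),.0685) for p in[(378,230),(413,370),(283,410),(238,265)]])
e=(P[0]-P[3])+(P[1]-P[2]);print('shaft side yaw',np.arctan2(e[1],e[0]),P.mean(0))
im,t=snap('top','t20.png'); 
a=cv2.imread('pics/top0.png').astype(int);b=im[:,:,::-1].astype(int)
for n,(x,y) in dict(bottle=(297,225),nose=(387,180),bar=(592,210)).items():
    x,y=int(x*.64),int(y*.64);print(n,abs(a[y-18:y+18,x-18:x+18]-b[y-18:y+18,x-18:x+18]).mean())
E
```

```text
shaft side yaw -1.156828772620818 [ 0.52881985 -0.18999651  0.0685    ]
bottle 0.6010802469135802
nose 0.5830761316872428
bar 0.5928497942386831
```

```bash
python3 -c "
from h import *
print(env.sign_off())"
```

```text
the job is handed in; nothing more can be done
None
```

The job is done and handed in at about 44 s of the 210 s allowed; no verdict was reported.

**What I did**
- **Unlocking:** I pushed the key home on the lock shaft and turned it anticlockwise until the torque jumped to about 1.4 N m at the stop.
- **Holders:** Only the mid and long holders were on the bench; there was no short one. The long holder got knocked aside during the run, so I measured it again before picking it up. Both went down on their own pins to pad level with no sideways load.
- **Locking:** I turned the key clockwise until it met the stop again, with 0.46 N m against a turning friction of about 0.12 N m. I then stood the key back in its tray.

**What the last checks showed**
- **Holders:** Pins were visible in the holes of both holders in pictures taken after release.
- **Lock:** The shaft had turned 0.17 rad further clockwise than at the start. From the pointer tab, the lock started at about 1.02 and ended at about 1.2 rad.
- **Key:** It stands upright near the middle of the tray, and the gripper is clear of everything.
- **Bystanders:** The bottle, nose piece and bar end are unchanged in the top view, and I did not touch the yellow or pink look-alikes.

**What disagreed**
- **Camera offset:** The wrist camera read about 1 mm off in places, and I corrected for it using positions found by touch.
- **Late stop torque:** When locking, the torque came about 0.15 to 0.2 rad later than I expected. I put this down mostly to the key's play, and the pointer tab had already stopped moving by then.

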